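Put the glaze brushes away in the covered brush box

TASK

Slide the clear cover of the brush box open and put the two glaze brushes from the sloped rack away in it: each one bristles up in an empty well of its own, its handle lowered into the well before you let go. Then slide the cover fully shut over them, and leave the flask, bottle, jar and bowl where they stand.

Things in the scene. Friction and masses are not known exactly. Their poses are not given: they have to be found in the camera images.
- brush_box: Fixed plywood box, 91 (x) x 264 (y) x 158 mm high, on a plinth 105 x 284 x 10 mm; origin: centre of underside. -y half: six open square wells (3 along y, 2 along x), each 36 x 36 mm, 150 mm deep, floor 8 mm above the bench, 5 mm dividers. +y half: closed, green top and drawer fronts (on its -x face). Channels for the cover along both long edges, up to 166 mm high, 82 mm clear between.
- cover (a joint): Clear acrylic cover, 130 mm long, 4 mm thick, top at 163 mm, sliding in the channels along the box's y. 0 m = fully shut over all six wells, against its stop; grows as it slides towards the box's +y; 0.130 m = fully open over the drawer half. Needs about 1.2 N plus 4 N per m/s; stays where it is left. Starts slightly ajar (8 to 28 mm).
- pull (a point): Point on the cover's black pull bar, to pinch or push. The bar is 44 mm along the box's x, 12 mm along its y, and stands 26 mm up from the cover (163 to 189 mm above the bench). The point is at the bar's middle, 6 mm below its top, and moves with the cover; axes as the box.
- well_1 (a point): Centre of a well's mouth, 158 mm above the bench, at -20.5 mm along the box's x and -107 mm along its y from the box's origin; axes as the box. Empty at the start.
- well_2 (a point): Centre of a well's mouth, 158 mm above the bench, at -20.5 mm along the box's x and -66 mm along its y from the box's origin; axes as the box. Empty at the start.
- well_3 (a point): Centre of a well's mouth, 158 mm above the bench, at -20.5 mm along the box's x and -25 mm along its y from the box's origin; axes as the box. Empty at the start.
- well_4 (a point): Centre of a well's mouth, 158 mm above the bench, at +20.5 mm along the box's x and -107 mm along its y from the box's origin; axes as the box. Empty at the start.
- well_5 (a point): Centre of a well's mouth, 158 mm above the bench, at +20.5 mm along the box's x and -66 mm along its y from the box's origin; axes as the box. Empty at the start.
- well_6 (a point): Centre of a well's mouth, 158 mm above the bench, at +20.5 mm along the box's x and -25 mm along its y from the box's origin; axes as the box. Empty at the start.
- brush_rack: Fixed wooden rack on a 150 (x) x 200 (y) x 10 mm board; origin: centre of underside. Two notched bars hold the brushes at y = -40 and +40 mm, sloping 35 degrees up towards the rack's -x (roughly towards the robot), handle ends on a toe ledge. Bars touch a brush 11-25 and 107-121 mm from its handle end, lips 4 mm high beside it; between the bars it is open below down to the board.
- brush_a: Short glaze brush with a blue handle, loose, 145 mm long, about 25 g: handle 12 mm thick, 100 mm long; brass ferrule 12 mm thick, 18 mm long; bristle head 13 mm thick, 27 mm long. Origin at the centre of the flat handle end, z axis along the brush towards the bristles. Starts on the rack, origin 36 mm and bristle tip 119 mm above the bench.
- brush_b: Short glaze brush with a red handle, loose, 145 mm long, about 25 g: handle 12 mm thick, 100 mm long; brass ferrule 12 mm thick, 18 mm long; bristle head 13 mm thick, 27 mm long. Origin at the centre of the flat handle end, z axis along the brush towards the bristles. Starts on the rack, origin 36 mm and bristle tip 119 mm above the bench.
- brush_a_tip (a point): Bristle tip of the blue brush; axes as the brush.
- brush_b_tip (a point): Bristle tip of the red brush; axes as the brush.
- flask: Bystander: gold-coloured drinking flask, 64 mm thick, 182 mm high; origin at the centre of its underside.
- glaze_bottle: Bystander: green glaze bottle, 64 mm thick, 170 mm high; origin at the centre of its underside.
- glaze_bowl: Bystander: blue ceramic bowl, 104 mm across, 45 mm high; origin at the centre of its underside.
- slip_jar: Bystander: white lidded jar, 68 mm thick, 85 mm high; origin at the centre of its underside.

How it is judged:
By the outcome, as a careful person would: the job done as asked, in the order asked, and still so for the second after the job is handed in, with the robot touching nothing.
It also fails if it takes over 72 s, if anything falls off the work surface, if the arm or the gripper's body presses on something with over 40 N, if the wrist force passes 120 N, or if a joint passes its speed limit or range.

ROBOT

A 7-joint arm with a two-finger parallel gripper is mounted at the origin on the work surface. World frame = base frame: x ahead of the robot, y to its left, z up, the work surface at z = 0. Lengths are in m, angles in degrees, forces in N, time in s.
With the tool pointing down it reaches from about 0.35 to 0.9 m from the base axis. Payload 7.2 kg.
Tool frame: the origin (TCP) lies midway between the tips of the shut fingers; the grasp point (between the pads) lies pinch_z behind it (pinch_z is the distance from the TCP to the grasp point, in m); z points along the fingers, x is the direction in which the jaws open and shut, and the axes are right-handed (so a half turn about z gives the same grasp; the last joint's range is limited). The gripper opens to 85 mm and grips with 20 to 120 N. Pads are 22 mm wide; open, the fingers measure 114 mm over their backs; the gripper's body (76 mm by 85 mm) begins 54 mm behind the grasp point. The pads swing forward as they close: fully open they stand 13 mm farther back than shut.
Start: joints at [-70.313, 23.554, -0.728, 91.456, 0.321, 64.991, -4.71], TCP at [0.25, 0.573, 0.231] pointing down, gripper open.
Joint ranges: [-169.25, 169.25], [-16.82, 113.86], [-84.01, 82.57], [7.8, 145.47], [-59.2, 239.2], [7.22, 106.19], [-163.78, 163.78]. Speed limits (degrees/s): [136.94, 136.94, 172.46, 172.46, 180, 180, 180].

INTERFACE

Orientations are given as a 3x3 rotation matrix whose columns are the frame's x, y, z axes.
In Python, from rig import get_obs, grab_frame, hand_in, pinch_z gives the robot as it stands.
- The arm moves only by the tool carry_out, never from a script. Its argument "commands" is a list of rows, each a list of 3 entries, a list of its own where there are three numbers: the opening, from -1 (shut) to 1 (fully open), then the shift along the tool's x, y, z in mm, then the turn, a rotation vector about the tool's x, y, z in degrees. In form: [[fingers, [dx, dy, dz], [wx, wy, wz]], ...]. A call has 1 to 5 rows; each row shifts and turns the pose as measured when the row begins, along the tool's axes as they then stand; what a row does not reach is not made up. A row lasts 1/12 s, in which the tool goes at most 41.7 mm and 7.16 degrees, less where a joint would pass 70% of its speed; a pose out of reach is approached as far as the arm can. A call is refused whole if a number of a shift passes 41.7 or a number of a turn 7.16, either way. A call with a gripper value outside its range is refused whole. The fingers move at their own pace and stop on an object; "grip_force" is the grip in N (left out, the last holds). Time passes only in rows, so rows that do not move let the fingers close. It gives the time, the measured TCP pose, the force and the opening at its end, in the units of the state.
- get_obs(): the state, without advancing time (a new reading comes with each control period).
- grab_frame(name): name is "scene" or "side" or "wrist"; returns a dict with "img" (384x512x3 uint8, red, green, blue), "depth" (384x512 float32, m along the optical axis (not along the pixel's ray), 0 where there is no reading), "fx", "fy", "cx", "cy" (pixels), "position" and "rotation" of the camera in the world; the wrist camera has in their place "hand_eye" (4x4, takes a point from camera to tool coordinates, whose origin is the TCP and whose axes are the tool frame's). Camera axes: x right, y down, z forward; pixel columns grow to the right and rows downward; lengths in m; the calibration is good to about 2 mm. The wrist camera is an equidistant fisheye: a pixel r from the principal point sees the ray r / f radians off the axis. A picture is of the moment at which its call begins: read the wrist's pose just before it.
- hand_in(): hands the job in, once; it reports no verdict.
The state is a dict: "time": time; "joint_positions": joint angles; "joint_vel": joint speeds; "joint_efforts": joint torques, N m; "ee_pos": TCP position; "orientation": TCP orientation; "force": force on the tool from outside, world axes, zero at the start; "wrist_torque": the same for the moment, N m; "opening": finger opening in m.
Only numpy, scipy, OpenCV 4.12 (cv2) and the standard library are available. Lean on these libraries where they do the work, as an engineer would, in place of code of your own. Each camera call takes 0.05 s, during which the arm holds its last target. There are 200 camera calls.

## Working session

There is one attempt and no reset: what is moved stays moved. The work goes in short steps, Python scripts to look and compute and a tool call to move; the robot and the scene stay as the last step left them, time stands still between calls to the robot, and variables do not carry over. Pictures are saved under pics/ and viewed, about 8 in all and at most 12, crops included, and the job is handed in when it is done.

Besides the shell and the picture viewer there is one more tool, called in YAML: its name, and indented under it one key for each argument. carry_out: Moves the arm, as the interface text tells. Its arguments: {"type":"object","properties":{"commands":{"type":"array","items":{"type":"array"}},"grip_force":{"type":"number"}},"required":["commands"]}

```bash
mkdir -p pics; ls
python3 - <<'E'
from rig import *
import cv2,numpy as np
o=get_obs();print(o,pinch_z)
for n in("scene","side"):
    f=grab_frame(n);cv2.imwrite(f"pics/{n}0.png",f["img"][:,:,::-1]);np.savez(f"{n}0.npz",**f)
    print(n,f["fx"],f["fy"],f["cx"],f["cy"],f["position"],f["rotation"])
E
```

```text
pics
{'time': 0.0, 'joint_positions': array([-70.31110192,  23.59993241,  -0.7279334 ,  91.50332732,
         0.32098963,  64.99110837,  -4.71061116]), 'joint_vel': array([ 0.14838936, -0.0153692 ,  0.06391678, -0.00465472,  0.04515894,
       -0.14621037,  0.0371656 ]), 'joint_efforts': array([-8.90813881e-04, -6.00639367e+01,  6.82074297e-01, -2.99402261e+01,
        1.38788819e-02,  1.09076893e-02, -1.28744341e-05]), 'ee_pos': array([0.25002801, 0.57227132, 0.23045919]), 'orientation': array([[ 4.00289115e-01,  9.16388749e-01, -5.33871315e-04],
       [ 9.16387495e-01, -4.00289454e-01, -1.52041098e-03],
       [-1.60699058e-03,  1.19370971e-04, -9.99998702e-01]]), 'force': array([-0.82600644,  0.8965919 , -0.05562097]), 'wrist_torque': array([ 0.03665532, -0.00414761,  0.01273435]), 'opening': 0.08507227822220843} 0.0187
scene 485.35588877209 485.35588877209 256.21487754114685 193.4406134392994 [ 1.37062252 -0.69222815  1.2828474 ] [[ 0.65710194  0.56708647 -0.49661854]
 [ 0.75369148 -0.48299997  0.44571311]
 [ 0.01289113 -0.66717611 -0.74478846]]
side 415.7533977314881 415.7533977314881 259.4467026657957 194.6669219656172 [0.43766951 0.83706728 1.04159853] [[-0.98421771 -0.13058116  0.11943226]
 [-0.1769518   0.71901849 -0.67208665]
 [ 0.00188785 -0.68261334 -0.7307773 ]]
```

Run:
```python
import cv2
a=cv2.imread("pics/scene0.png");b=cv2.imread("pics/side0.png")
cv2.imwrite("pics/both0.png",cv2.resize(cv2.vconcat([a,b])[:, :],None,fx=.78,fy=.78))
```

```text
(no output)
```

View pics/scene0.png

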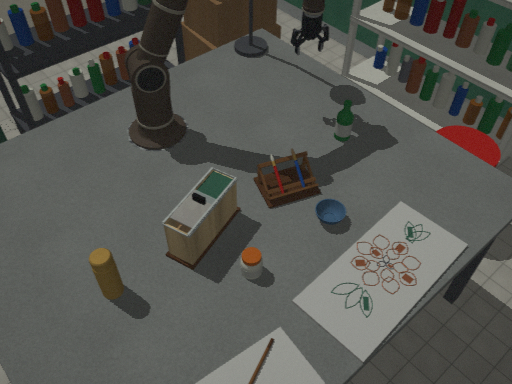

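View pics/side0.png

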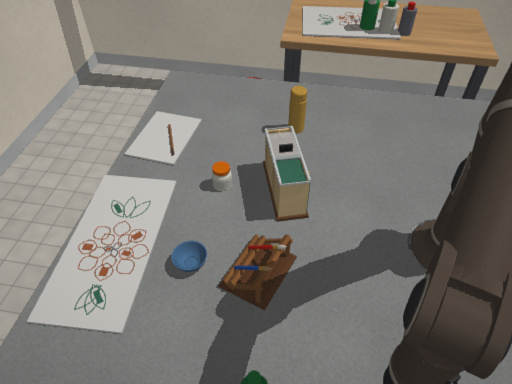

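Scene view: the box has its green top at about (213,187) and the black pull at (199,198). Rack brushes: red at (277,180), blue at (298,172). Side view: pull (286,148), green (291,172), red (262,247), blue (247,268). Next I measure with depth.

```bash
cat > h.py <<'E'
import numpy as np,cv2
from rig import *
def cloud(f):
    v,u=np.mgrid[:384,:512];d=f["depth"]
    c=np.stack([(u-f["cx"])/f["fx"]*d,(v-f["cy"])/f["fy"]*d,d],-1)
    P=c@np.array(f["rotation"]).T+np.array(f["position"]);P[d==0]=np.nan
    return P
def hsv(f): return [x.astype(int) for x in cv2.split(cv2.cvtColor(f["img"],cv2.COLOR_RGB2HSV))]
E
python3 - <<'E'
from h import *
for n in("scene","side"):
    f=dict(np.load(n+"0.npz"));P=cloud(f);h,s,v=hsv(f)
    near=(P[...,0]>.2)&(P[...,0]<1.1)&(abs(P[...,1])<.6)
    print(n)
    reg=np.zeros_like(near); 
    if n=="scene": reg[165:265,155:245]=1
    else: reg[120:220,255:315]=1
    m=reg&(P[...,2]>.155)&(P[...,2]<.172)
    r=cv2.minAreaRect(P[m][:,:2].astype(np.float32)*1000);print("top rect mm",r,np.round(cv2.boxPoints(r)),m.sum())
    m=reg&(h>60)&(h<95)&(s>80)&(P[...,2]>.14); print("green",np.median(P[m],0),m.sum(),cv2.minAreaRect(P[m][:,:2].astype(np.float32)*1000))
    m=reg&(v<50)&(P[...,2]>.168)&(P[...,2]<.2);print("pull",P[m].mean(0),m.sum(),P[m].max(0),P[m].min(0))
    reg[:]=0
    if n=="scene": reg[145:205,250:325]=1
    else: reg[230:305,215:300]=1
    for k,m in(("red",((h<6)|(h>174))&(s>170)),("blue",(h>105)&(h<130)&(s>120))):
        m=m&reg&(P[...,2]>.02)&(P[...,2]<.14);Q=P[m]
        if len(Q)<5: print(k,len(Q));continue
        c=np.median(Q,0);d=np.linalg.svd(Q-Q.mean(0),full_matrices=False)[2][0];d*=np.sign(d[2]);t=(Q-c)@d
        print(k,len(Q),c,"dir",d,"ends",c+d*t.min(),c+d*t.max())
    m=near&(s>90)&(P[...,2]>.03)
E
```

```text
scene
top rect mm ((531.1728515625, -165.32562255859375), (102.152587890625, 277.1305847167969), 19.51259422302246) [[ 437.  -52.]
 [ 529. -313.]
 [ 626. -279.]
 [ 533.  -18.]] 1796
green [ 0.50446234 -0.09457292  0.15639116] 479 ((511.1274719238281, -112.82536315917969), (71.49417877197266, 143.4051971435547), 20.87375831604004)
pull [ 0.53735298 -0.1786536   0.18288359] 86 [ 0.55920449 -0.16511494  0.19294123] [ 0.51532238 -0.18786133  0.168008  ]
red 83 [0.55930837 0.13752002 0.06714262] dir [-0.77496765  0.27135905  0.57077965] ends [0.59771986 0.12407003 0.03885176] [0.52149269 0.15076138 0.09499464]
blue 78 [0.58735702 0.21190665 0.06637418] dir [-0.83938061  0.25296621  0.48109073] ends [0.68931261 0.18118004 0.00793837] [0.54546547 0.2245316  0.09038431]
side
top rect mm ((530.5252075195312, -165.34616088867188), (98.23847198486328, 277.0392150878906), 19.000904083251953) [[ 439.  -50.]
 [ 529. -312.]
 [ 622. -280.]
 [ 532.  -18.]] 1619
green [ 0.50548482 -0.09258768  0.15779463] 529 ((505.022705078125, -94.6131362915039), (73.81512451171875, 104.26201629638672), 19.546993255615234)
pull [ 0.5332862  -0.16940182  0.18080939] 74 [ 0.55060636 -0.16106761  0.19353984] [ 0.51573688 -0.17824164  0.16840011]
red 89 [0.55673246 0.1434859  0.07097258] dir [-0.76245057  0.27653356  0.5849772 ] ends [0.60044565 0.12763154 0.03743438] [0.52388648 0.15539882 0.0961731 ]
blue 80 [0.58026673 0.22000508 0.07386525] dir [-0.76946883  0.26928826  0.57913863] ends [0.62237842 0.2052674  0.04217   ] [0.55206689 0.22987408 0.09508978]
```

```bash
cat >> h.py <<'E'
from scipy.spatial.transform import Rotation as Ro
import json
def log():
    o=get_obs();open("log.jsonl","a").write(json.dumps({k:np.asarray(o[k]).tolist() for k in("joint_positions","ee_pos","orientation")})+"\n");return o
def plan(p,R,vmax=38,wmax=6.8,n=None):
    """rows of tool-frame shift (mm) and turn (deg) from the pose now to p,R"""
    o=log();P=np.array(o["ee_pos"]);O=np.array(o["orientation"])
    rv=Ro.from_matrix(O.T@R).as_rotvec(degrees=True);D=(np.array(p)-P)*1000
    n=n or max(1,int(np.ceil(max(np.linalg.norm(D)/vmax,np.linalg.norm(rv)/wmax))))
    for i in range(n):
        Oi=O@Ro.from_rotvec(rv*i/n,degrees=True).as_matrix()
        print([list(map(float,np.round(Oi.T@D/n,0))),list(map(float,np.round(rv/n,1)))],"|" if i%5==4 else "")
    print("t",o["time"],"pos",np.round(P,4),"left mm (tool)",np.round(O.T@D,1),"turn",np.round(rv,1),"F",np.round(o["force"],1),"op",round(o["opening"],4))
def toolR(x,z):
    z=np.array(z,float);z/=np.linalg.norm(z);x=np.array(x,float);x-=z*(x@z);x/=np.linalg.norm(x)
    return np.column_stack([x,np.cross(z,x),z])
c,s=np.cos(np.radians(19.3)),np.sin(np.radians(19.3))
BX=np.array([c,s,0]);BY=np.array([-s,c,0]);BO=np.array([.531,-.1655,0])
E
python3 - <<'E'
from h import *
for n in("scene",):
    f=dict(np.load(n+"0.npz"));P=cloud(f)
    for k,(u,v) in dict(flask=(105,258),jar=(252,257),bowl=(331,210),bottle=(347,110)).items(): print(k,P[v,u])
plan([.535,-.174,.25],toolR(-BY,[0,0,-1]))
E
```

```text
flask [ 0.54348026 -0.49842862  0.17602531]
jar [ 0.75363991 -0.1504047   0.08326549]
bowl [0.74675412 0.21260124 0.01267902]
bottle [0.51449305 0.5246051  0.14240971]
[[-26.0, 25.0, -1.0], [0.0, 0.0, 6.2]] 
[[-23.0, 28.0, -1.0], [0.0, 0.0, 6.2]] 
[[-20.0, 30.0, -1.0], [0.0, 0.0, 6.2]] 
[[-16.0, 32.0, -1.0], [0.0, 0.0, 6.2]] 
[[-13.0, 34.0, -1.0], [0.0, 0.0, 6.2]] |
[[-9.0, 35.0, -1.0], [0.0, 0.0, 6.2]] 
[[-5.0, 36.0, -1.0], [0.0, 0.0, 6.2]] 
[[-1.0, 36.0, -1.0], [0.0, 0.0, 6.2]] 
[[3.0, 36.0, -1.0], [0.0, 0.0, 6.2]] 
[[7.0, 36.0, -1.0], [0.0, 0.0, 6.2]] |
[[11.0, 35.0, -1.0], [0.0, 0.0, 6.2]] 
[[14.0, 33.0, -1.0], [0.0, 0.0, 6.2]] 
[[18.0, 32.0, -1.0], [0.0, 0.0, 6.2]] 
[[21.0, 30.0, -1.0], [0.0, 0.0, 6.2]] 
[[24.0, 27.0, -1.0], [0.0, 0.0, 6.2]] |
[[27.0, 24.0, -1.0], [0.0, 0.0, 6.2]] 
[[29.0, 21.0, -1.0], [0.0, 0.0, 6.2]] 
[[32.0, 18.0, -1.0], [0.0, 0.0, 6.2]] 
[[33.0, 14.0, -1.0], [0.0, 0.0, 6.2]] 
[[35.0, 11.0, -1.0], [0.0, 0.0, 6.2]] |
[[36.0, 7.0, -1.0], [0.0, 0.0, 6.2]] 
[[36.0, 3.0, -1.0], [0.0, 0.0, 6.2]] 
t 0.1 pos [0.25   0.5723 0.2305] left mm (tool) [-569.9  559.9  -18.6] turn [1.000e-01 0.000e+00 1.371e+02] F [-0.5  0.4 -0.1] op 0.0855
```

carry_out:
  commands:
    - [1,[-26,25,-3],[0,0,6.2]]
    - [1,[-23,28,-3],[0,0,6.2]]
    - [1,[-20,30,-3],[0,0,6.2]]
    - [1,[-16,32,-3],[0,0,6.2]]
    - [1,[-13,34,-3],[0,0,6.2]]
  grip_force: 40

```text
time: 0.52
ee_pos: [0.3086, 0.4034, 0.241]
orientation: [[0.819, 0.574, -0.007], [0.574, -0.819, -0.004], [-0.008, -0.001, -1.0]]
force: [0.8, -0.1, 1.0]
opening: 0.0854
```

carry_out:
  commands:
    - [1,[-9,35,-1],[0,0,6.2]]
    - [1,[-5,36,-1],[0,0,6.2]]
    - [1,[-1,36,-1],[0,0,6.2]]
    - [1,[3,36,-1],[0,0,6.2]]
    - [1,[7,36,-1],[0,0,6.2]]

```text
time: 0.93
ee_pos: [0.3723, 0.2242, 0.2457]
orientation: [[0.999, 0.044, -0.009], [0.044, -0.999, -0.004], [-0.009, 0.004, -1.0]]
force: [1.3, 0.5, -0.3]
opening: 0.0854
```

carry_out:
  commands:
    - [1,[11,35,-1],[0,0,6.2]]
    - [1,[14,33,-1],[0,0,6.2]]
    - [1,[18,32,-1],[0,0,6.2]]
    - [1,[21,30,-1],[0,0,6.2]]
    - [1,[24,27,-1],[0,0,6.2]]

```text
time: 1.35
ee_pos: [0.4309, 0.0424, 0.2509]
orientation: [[0.865, -0.501, -0.009], [-0.501, -0.865, -0.002], [-0.006, 0.007, -1.0]]
force: [1.7, -0.5, -0.2]
opening: 0.0854
```

Run:
```python
from h import *
plan([.535,-.174,.25],toolR(-BY,[0,0,-1]))
print(log()["joint_positions"])
```

```text
[[28.0, 19.0, 0.0], [0.1, 0.0, 5.8]] 
[[30.0, 16.0, 0.0], [0.1, 0.0, 5.8]] 
[[32.0, 13.0, 0.0], [0.1, 0.0, 5.8]] 
[[33.0, 10.0, 0.0], [0.1, 0.0, 5.8]] 
[[34.0, 7.0, 0.0], [0.1, 0.0, 5.8]] |
[[34.0, 3.0, 0.0], [0.1, 0.0, 5.8]] 
[[34.0, -0.0, 0.0], [0.1, 0.0, 5.8]] 
t 1.35 pos [0.4309 0.0424 0.2509] left mm (tool) [198.5 135.1   0.5] turn [ 0.5  0.2 40.6] F [ 1.7 -0.5 -0.2] op 0.0854
[-41.21476535   2.76903255  30.76715059 116.15832671  -1.54963345
  61.9910912  -39.81555148]
```

carry_out:
  commands:
    - [0.2,[28,19,0],[0,0,5.8]]
    - [0.2,[30,16,0],[0,0,5.8]]
    - [0.2,[32,13,0],[0,0,5.8]]
    - [0.0,[33,10,0],[0,0,5.8]]
    - [0.0,[34,7,0],[0,0,5.8]]

```text
time: 1.77
ee_pos: [0.504, -0.1222, 0.2511]
orientation: [[0.491, -0.871, -0.007], [-0.871, -0.491, -0.0], [-0.003, 0.006, -1.0]]
force: [0.3, 0.7, -0.4]
opening: 0.0429
```

carry_out:
  commands:
    - [0.0,[34,3,0],[0,0,5.8]]
    - [0.0,[34,0,0],[0,0,5.8]]
    - [0.0,[0,0,0],[0,0,0]]

```text
time: 2.02
ee_pos: [0.5329, -0.1943, 0.2505]
orientation: [[0.285, -0.958, -0.007], [-0.958, -0.285, -0.005], [0.003, 0.008, -1.0]]
force: [-0.5, 0.9, 0.2]
opening: 0.0429
```

Run:
```python
from h import *
o=log();f=grab_frame("wrist");cv2.imwrite("pics/w1.png",f["img"][:,:,::-1]);np.savez("w1.npz",**f,**{"p":o["ee_pos"],"O":o["orientation"]})
print(f["fx"],f["cx"],f["cy"],f["hand_eye"],o["joint_positions"],o["ee_pos"],o["opening"],o["time"])
```

```text
297.3186396354542 250.52445428865525 192.4078526297684 [[ 9.99999595e-01 -1.35779821e-04 -8.89154487e-04 -9.40251982e-04]
 [ 3.67983256e-04  9.63784792e-01  2.66680970e-01 -6.77100839e-02]
 [ 8.20743678e-04 -2.66681189e-01  9.63784452e-01 -1.43331174e-01]
 [ 0.00000000e+00  0.00000000e+00  0.00000000e+00  1.00000000e+00]] [-19.45395815  20.86260711  45.43766935 100.23708279 -15.69217395
  65.87190468 -42.77901848] [ 0.53290179 -0.19426544  0.25052222] 0.04289839043621382 2.0167
```

View pics/w1.png

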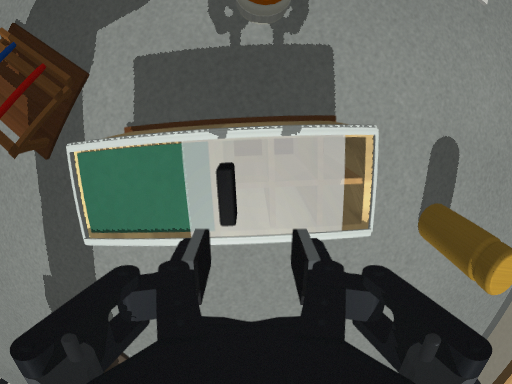

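Wrist view: pull bar centre (227,195), its top end around x 219-236, y 163-226. Box rim corners are (67,145), (378,128), (371,236), (86,243). The gap is at the right end.

```bash
cat >> h.py <<'E'
def wray(f,p,O,uv,z):
    """wrist pixels -> world points on plane z"""
    uv=np.atleast_2d(uv).astype(float)-[f["cx"],f["cy"]];r=np.hypot(*uv.T);th=r/f["fx"]
    d=np.column_stack([uv[:,0]/r*np.sin(th),uv[:,1]/r*np.sin(th),np.cos(th)])
    H=f["hand_eye"];d=d@H[:3,:3].T@O.T;c=p+O@H[:3,3]
    return c+d*((z-c[2])/d[:,2])[:,None]
def tobox(P): return np.column_stack([(P-BO)@BX,(P-BO)@BY])*1000
E
python3 - <<'E'
from h import *
f=dict(np.load("w1.npz"));p,O=f["p"],f["O"]
c=wray(f,p,O,[[67,145],[378,128],[371,236],[86,243]],.166);print(np.round(c,3));r=cv2.minAreaRect(c[:,:2].astype(np.float32)*1000);print(r,np.round(tobox(c)))
h,s,v=hsv(f);m=((v<60)).astype(np.uint8);m[:,:205]=0;m[:,245:]=0;m[:155]=0;m[230:]=0
n,l,st,ce=cv2.connectedComponentsWithStats(m);i=1+st[1:,4].argmax();print(st[i],ce[i])
q=wray(f,p,O,ce[i],.189);print(q,tobox(q), tobox(np.array([p])))
g=wray(f,p,O,[[187,142],[188,233]],.158);print(tobox(g))
e=wray(f,p,O,[[345,137],[344,231]],.163);print("cover end?",tobox(e))
E
```

```text
[[ 0.532 -0.026  0.166]
 [ 0.618 -0.276  0.166]
 [ 0.528 -0.306  0.166]
 [ 0.444 -0.057  0.166]]
((530.2280883789062, -166.03964233398438), (94.53826904296875, 264.20159912109375), 18.895578384399414) [[  47.  132.]
 [  45. -133.]
 [ -49. -132.]
 [ -46.  131.]]
[ 217  163   20   62 1056] [226.64299242 193.39962121]
[[ 0.53717484 -0.17412345  0.189     ]] [[  2.97764493 -10.17969048]] [[ -7.71248385 -27.77741697]]
[[ 38.61816316  22.03713448]
 [-40.19246914  29.49347523]]
cover end? [[  37.83879298 -104.70518611]
 [ -43.45327811 -106.74980594]]
```

```bash
sed -i 's/radians(19.3)/radians(19.0)/g; s/BO=.*/BO=np.array([.5302,-.166,0])/' h.py
python3 - <<'E'
from h import *
plan(BO-.0095*BY+[0,0,.168],toolR(-BY,[0,0,-1]))
E
```

```text
[[-5.0, -2.0, 27.0], [0.2, -0.0, -0.7]] 
[[-5.0, -2.0, 27.0], [0.2, -0.0, -0.7]] 
[[-5.0, -2.0, 27.0], [0.2, -0.0, -0.7]] 
t 2.0667 pos [ 0.5321 -0.1918  0.2501] left mm (tool) [-15.8  -6.7  82. ] turn [ 0.5 -0.  -2.1] F [-0.2  0.  -0.2] op 0.0422
```

Opening 42 mm leaves ample room around the 12 mm bar. I'll correct laterally first, then go down and pinch.

carry_out:
  commands:
    - [0,[-16,-7,10],[0.5,0,-2.1]]
    - [0,[0,0,30],[0,0,0]]
    - [0,[0,0,20],[0,0,0]]
    - [0,[0,0,10],[0,0,0]]
    - [0,[0,0,5],[0,0,0]]

```text
time: 2.48
ee_pos: [0.534, -0.172, 0.1725]
orientation: [[0.33, -0.944, 0.001], [-0.944, -0.33, 0.001], [-0.001, -0.001, -1.0]]
force: [-1.0, 0.6, -0.6]
opening: 0.0426
```

Run:
```python
from h import *
plan(BO-.0095*BY+[0,0,.168],toolR(-BY,[0,0,-1]))
```

```text
[[3.0, 2.0, 5.0], [-0.1, 0.1, 0.3]] 
t 2.4833 pos [ 0.534  -0.172   0.1725] left mm (tool) [2.6 1.6 4.5] turn [-0.1  0.1  0.3] F [-1.   0.6 -0.6] op 0.0426
```

carry_out:
  commands:
    - [-0.4,[2,1,4],[0,0,0]]
    - [-1,[0,0,0],[0,0,0]]
    - [-1,[0,0,0],[0,0,0]]
    - [-1,[0,0,0],[0,0,0]]

```text
time: 2.82
ee_pos: [0.5333, -0.1731, 0.1683]
orientation: [[0.332, -0.943, -0.001], [-0.943, -0.332, 0.002], [-0.002, 0.0, -1.0]]
force: [2.6, -0.5, -11.4]
opening: 0.0113
```

carry_out:
  commands:
    - [-1,[-10,0,0],[0,0,0]]
    - [-1,[-20,0,0],[0,0,0]]
    - [-1,[-20,0,0],[0,0,0]]
    - [-1,[-15,0,0],[0,0,0]]

```text
time: 3.15
ee_pos: [0.5126, -0.1134, 0.1683]
orientation: [[0.327, -0.945, 0.003], [-0.945, -0.327, -0.002], [0.003, -0.002, -1.0]]
force: [3.6, -1.0, -9.0]
opening: 0.0109
```

Run:
```python
from h import *
o=log();print(tobox(np.array([o["ee_pos"]])));plan(BO+.095*BY+[0,0,.168],toolR(-BY,[0,0,-1]))
```

```text
[[ 0.53872575 55.48392713]]
[[-20.0, 0.0, 0.0], [-0.1, -0.1, 0.0]] 
[[-20.0, 0.0, 0.0], [-0.1, -0.1, 0.0]] 
t 3.15 pos [ 0.5126 -0.1134  0.1683] left mm (tool) [-39.5   0.5   0.1] turn [-0.1 -0.2  0.1] F [ 3.6 -1.  -9. ] op 0.0109
```

carry_out:
  commands:
    - [-1,[-15,0,0],[0,0,0]]
    - [-1,[-15,0,0],[0,0,0]]
    - [-1,[-6,0,0],[0,0,0]]
    - [-1,[-5,0,0],[0,0,0]]

```text
time: 3.48
ee_pos: [0.5, -0.0768, 0.1685]
orientation: [[0.328, -0.945, 0.01], [-0.945, -0.328, -0.012], [0.014, -0.005, -1.0]]
force: [19.4, -34.0, -36.8]
opening: 0.0109
```

carry_out:
  commands:
    - [-1,[-4,0,0],[0,0,0]]
    - [-1,[-3,0,0],[0,0,0]]
    - [-1,[-3,0,0],[0,0,0]]

```text
time: 3.73
ee_pos: [0.5002, -0.0773, 0.1683]
orientation: [[0.322, -0.947, 0.021], [-0.946, -0.322, -0.027], [0.032, -0.011, -0.999]]
force: [8.3, -10.1, -15.2]
opening: 0.011
```

Run:
```python
from h import *
o=log();print(tobox(np.array([o["ee_pos"]])));plan(BO+.098*BY+[0,0,.168],toolR(-BY,[0,0,-1]))
```

```text
[[ 0.54229156 93.67101344]]
[[-4.0, 1.0, 0.0], [-0.6, -1.9, -0.2]] 
t 3.7333 pos [ 0.5002 -0.0773  0.1683] left mm (tool) [-4.3  0.6  0.2] turn [-0.6 -1.9 -0.2] F [  8.3 -10.1 -15.2] op 0.011
```

carry_out:
  commands:
    - [0,[0,0,0],[0,0,0]]
    - [0,[0,0,0],[0,0,0]]
    - [0,[0,0,-30],[0,0,0]]
    - [0,[0,0,-38],[0,0,0]]
    - [0,[0,0,-38],[0,0,0]]

```text
time: 4.15
ee_pos: [0.4949, -0.0763, 0.2735]
orientation: [[0.319, -0.948, 0.011], [-0.947, -0.319, -0.031], [0.033, -0.0, -0.999]]
force: [0.7, 1.6, -0.3]
opening: 0.0427
```

```bash
cat > fk.py <<'E'
from h import *
from scipy.optimize import least_squares
L=[json.loads(l) for l in open("log.jsonl")]
def fk(q,prm,sg):
    h,l1,l2,d,a=prm[:5]
    q=np.array(q)*sg
    R=Ro.from_euler("z",q[0],degrees=True);p=np.array([0,0,h])
    R=R*Ro.from_euler("y",q[1],degrees=True)*Ro.from_euler("z",q[2],degrees=True)
    p=p+R.apply([a,0,l1]);R=R*Ro.from_euler("y",q[3],degrees=True)*Ro.from_euler("z",q[4],degrees=True)
    p=p+R.apply([-a,0,l2]);R=R*Ro.from_euler("y",q[5],degrees=True)*Ro.from_euler("z",q[6],degrees=True)
    return p+R.apply([0,0,d]),R.as_matrix()
def fit():
    best=None
    for s in range(32):
        sg=np.array([-1,1,1-2*(s&1),1-2*(s>>3&1),1-2*(s>>1&1),1-2*(s>>4&1),1-2*(s>>2&1)])
        def res(x):
            r=[]
            for l in L:
                p,R=fk(l["joint_positions"],x,sg);r+=list((p-l["ee_pos"])*10)
                r+=list((R[:,2]-np.array(l["orientation"])[:,2]))
            return r
        z=least_squares(res,[.3,.45,.45,.25,0])
        if best is None or z.cost<best[0]: best=(z.cost,z.x,sg)
    return best
if __name__=="__main__":
    b=fit();print(b);
    for l in L[::4]:
        p,R=fk(l["joint_positions"],b[1],b[2]);print(np.round(p-l["ee_pos"],4),Ro.from_matrix(R.T@np.array(l["orientation"])).as_rotvec(degrees=True).round(1))
E
python3 - <<'E'
from h import *
o=log();print(o["joint_positions"],o["ee_pos"])
E
python3 fk.py
```

```text
[-38.69256358   9.99844841  47.23145218 107.9611528   -6.28000334
  64.48787196 -60.6826189 ] [ 0.49494909 -0.07627809  0.27346564]
(np.float64(0.379616456161385), array([0.95085181, 0.42521937, 0.48383562, 0.90096006, 0.00866435]), array([-1,  1, -1,  1, -1,  1,  1]))
[-0.0476  0.0123  0.0082] [  -0.     0.  -170.6]
[-0.008   0.0098  0.003 ] [  0.    0.  -94.5]
[ 0.0065 -0.0019 -0.0045] [ -0.    0.  -73.8]
```

```bash
cat > fk.py <<'E'
from h import *
from scipy.optimize import least_squares
L=[json.loads(l) for l in open("log.jsonl")]
SG=np.array([-1,1,-1,1,-1,1,-1])
def fk(q,x):
    h,l1,l2,d,a,b,c,e,o1,o7=x
    q=np.array(q)*SG+[o1*100,0,0,0,0,0,180+o7*100]
    E=lambda ax,t:Ro.from_euler(ax,t,degrees=True)
    R=E("z",q[0]);p=np.array([0,0,h])+R.apply([c,b,0])
    R=R*E("y",q[1])*E("z",q[2]);p=p+R.apply([a,0,l1])
    R=R*E("y",q[3])*E("z",q[4]);p=p+R.apply([-a,e,l2])
    R=R*E("y",q[5])*E("z",q[6])
    return p+R.apply([0,0,d]),R.as_matrix()
def fit():
    def res(x):
        r=[]
        for l in L:
            p,R=fk(l["joint_positions"],x);r+=list((p-l["ee_pos"])*10)+list((R-np.array(l["orientation"])).ravel())
        return r+list((x-x0)*.003)
    x0=np.array([.3,.45,.45,.3,0,0,0,0,0,0]);return least_squares(res,x0)
if __name__=="__main__":
    b=fit();print(b.cost,b.x.round(3))
    for l in L[::4]:
        p,R=fk(l["joint_positions"],b.x);print(np.round(p-l["ee_pos"],4),Ro.from_matrix(R.T@np.array(l["orientation"])).as_rotvec(degrees=True).round(1))
E
python3 fk.py
```

```text
0.0022614660262563822 [ 0.299  0.536  0.451  0.366  0.    -0.032 -0.    -0.014 -0.003 -0.003]
[ 0.0008 -0.001   0.003 ] [-0.  0. -0.]
[ 0.0001 -0.0001 -0.0017] [ 0.  0. -0.]
[ 0.      0.0001 -0.0006] [ 0. -0.  0.]
```

```bash
cat > ik.py <<'E'
from fk import *
X=fit().x
lo=np.array([-169.25,-16.82,-84.01,7.8,-59.2,7.22,-163.78]);hi=np.array([169.25,113.86,82.57,145.47,239.2,106.19,163.78])
def ik(p,R,q0,w=.02):
    f=lambda q:np.r_[(fk(q,X)[0]-p)*10,(fk(q,X)[1]-R).ravel()*2,(q-q0)/57*w]
    z=least_squares(f,np.clip(q0,lo+1,hi-1),bounds=(lo,hi));q=z.x
    return q,np.linalg.norm(fk(q,X)[0]-p)*1000,min((q-lo).min(),(hi-q).min())
U=np.array([0,0,1.]);hb=np.array([-.942,.336,0]);hb/=np.linalg.norm(hb)
b=hb*np.cos(np.radians(35))+U*np.sin(np.radians(35));mb=hb*np.sin(np.radians(35))-U*np.cos(np.radians(35))
def grasp(b,m,g,sig):
    g=np.radians(g);z=-np.cos(g)*b+np.sin(g)*m;x=sig*np.cross(b,m);return toolR(x,z)
def place(psi,g,sig): return grasp(U,np.array([np.cos(np.radians(psi)),np.sin(np.radians(psi)),0]),g,sig)
PZ=.0187
E
python3 - <<'E'
from ik import *
q0=np.array(get_obs()["joint_positions"])
gr=np.array([.56,.15,.085])
for sig in(1,-1):
  for g in(38,55):
    R=grasp(b,mb,g,sig);q,e,m=ik(gr+R[:,2]*PZ,R,q0);print("RACK",sig,g,q.round(),round(e,1),round(m))
    for psi in range(0,360,45):
        R=place(psi,g,sig);w=BO-.0205*BX-.066*BY+[0,0,.20]
        qq,e,m=ik(w+R[:,2]*PZ,R,q);print("  ",psi,qq.round(),round(e,1),round(m))
E
```

```text
RACK 1 38 [ -65.   35.   51.  120.  -34.   27. -103.] 0.0 20
   0 [  89.   29.  -60.  127.  -59.    7. -164.] 24.1 0
   45 [  17.   26.   31.  111.  -59.   65. -144.] 0.0 0
   90 [   8.   44.   47.   88.  -51.   98. -114.] 0.0 8
   135 [  5.  50.  41.  73. -31. 106. -88.] 0.0 0
   180 [ -9.  52.  45.  74. -14. 100. -55.] 0.0 7
   225 [-26.  44.  47.  91.   3.  75. -29.] 0.0 31
   270 [-39.  30.  49. 115.  23.  43. -12.] 0.0 31
   315 [-41.  16.  56. 134.  57.   9.   0.] 0.0 2
RACK 1 55 [ -50.   36.   43.  108.  -33.   49. -100.] 0.0 26
   0 [  97.   36.  -69.  126.  -59.    7. -164.] 20.1 0
   45 [  58.   32.  -13.  110.  -59.   60. -137.] 0.0 0
   90 [  23.   49.   31.   82.  -52.  106. -116.] 0.0 0
   135 [  41.   54.  -26.   67.   -3.  106. -120.] 20.4 0
   180 [ -5.  55.  33.  70.  -3. 106. -61.] 18.0 0
   225 [-26.  52.  44.  86.  12.  84. -36.] 0.0 22
   270 [-46.  39.  50. 118.  38.  44. -33.] 0.0 28
   315 [-20.  17.  25. 143. 126.  35. -74.] 0.1 3
RACK -1 38 [-31.  26.   4. 119.  25.  25.  22.] 0.0 18
   0 [ 51.  14. -24. 126. -59.  15.  -6.] 0.1 0
   45 [ 31.  24.  13. 110. -53.  59.  31.] 0.0 6
   90 [ 36.  37.   1.  87. -30.  83.  47.] 0.0 23
   135 [ 28.  45.  -4.  71. -10. 100.  71.] 0.0 7
   180 [ 15.  45.  -3.  72.  10. 100. 101.] 0.0 6
   225 [  3.  36.   0.  89.  27.  83. 128.] 0.0 24
   270 [ -6.  23.   4. 113.  46.  55. 147.] 0.0 17
   315 [ -6.  11.  15. 132.  75.  20. 164.] 0.1 0
RACK -1 55 [-18.  30.  -3. 107.   2.  43.  49.] 0.0 36
   0 [ 95.  32. -67. 126. -59.   7.  11.] 19.2 0
   45 [ 58.  32. -13. 110. -59.  60.  43.] 0.0 0
   90 [ 41.  46.  -1.  80. -38.  95.  52.] 0.0 11
   135 [ 41.  54. -27.  67.  -3. 106.  60.] 20.4 0
   180 [ -5.  55.  33.  70.  -3. 106. 119.] 18.0 0
   225 [ -4.  45.   5.  85.  33.  94. 125.] 0.0 12
   270 [-15.  30.   7. 116.  60.  64. 129.] 0.0 30
   315 [ -1.  16.   3. 142. 121.  40. 112.] 0.0 4
```

```bash
cat > g1.py <<'E'
from ik import *
R=grasp(b,mb,45,1)
E
python3 - <<'E'
from g1 import *
g=np.array([.5295,.1507,.086]);plan(g+R[:,2]*(PZ-.10),R)
E
```

```text
[[-31.0, -13.0, 14.0], [1.3, 0.2, 5.5]] 
[[-32.0, -10.0, 14.0], [1.3, 0.2, 5.5]] 
[[-33.0, -7.0, 15.0], [1.3, 0.2, 5.5]] 
[[-33.0, -3.0, 15.0], [1.3, 0.2, 5.5]] 
[[-34.0, 0.0, 14.0], [1.3, 0.2, 5.5]] |
[[-33.0, 4.0, 14.0], [1.3, 0.2, 5.5]] 
[[-33.0, 7.0, 14.0], [1.3, 0.2, 5.5]] 
t 4.15 pos [ 0.4949 -0.0763  0.2735] left mm (tool) [-216.2  -94.   100.5] turn [ 9.   1.6 38.3] F [ 0.7  1.6 -0.3] op 0.0427
```

carry_out:
  commands:
    - [0,[-31,-13,10],[1.3,0.2,5.5]]
    - [0,[-32,-10,10],[1.3,0.2,5.5]]
    - [0,[-33,-7,15],[1.3,0.2,5.5]]
    - [0,[-33,-3,15],[1.3,0.2,5.5]]
    - [0,[-34,0,14],[1.3,0.2,5.5]]

```text
time: 4.57
ee_pos: [0.5223, 0.0853, 0.2222]
orientation: [[-0.189, -0.97, 0.155], [-0.982, 0.187, -0.029], [-0.001, -0.157, -0.988]]
force: [0.7, -0.2, -0.2]
opening: 0.0426
```

carry_out:
  commands:
    - [0,[-33,4,14],[1.3,0.2,5.5]]
    - [0,[-28,7,14],[1.3,0.2,5.5]]
    - [0,[0,0,0],[0,0,0]]

```text
time: 4.82
ee_pos: [0.5304, 0.1577, 0.1924]
orientation: [[-0.378, -0.904, 0.2], [-0.925, 0.378, -0.042], [-0.038, -0.201, -0.979]]
force: [-1.1, 0.0, -0.3]
opening: 0.0426
```

Run:
```python
from g1 import *
o=log();f=grab_frame("wrist");cv2.imwrite("pics/w2.png",f["img"][:,:,::-1]);np.savez("w2.npz",**f,**{"p":o["ee_pos"],"O":o["orientation"]})
g=np.array([.5295,.1507,.086]);plan(g+R[:,2]*(PZ-.10),R);print(o["joint_positions"].round())
```

```text
[[6.0, 19.0, 24.0], [-1.7, 1.6, -2.8]] 
t 4.8667 pos [0.5309 0.1549 0.1936] left mm (tool) [ 6.  19.1 24. ] turn [-1.7  1.6 -2.8] F [-0.3  0.9  0.5] op 0.0429
[ -64.   17.   47.  115.   -8.   44. -127.]
```

View pics/w2.png

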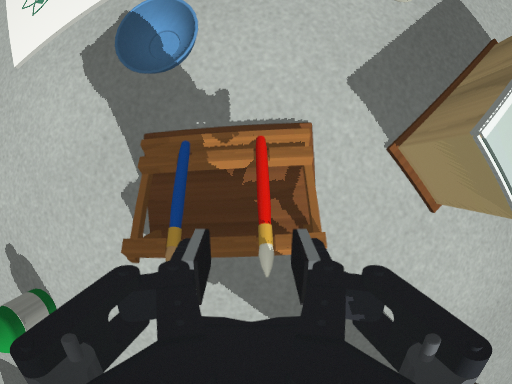

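Wrist view: red brush handle end (262,138), red/brass junction (264,224), tip (267,275). Blue handle end (185,143), junction (175,228). Both lie seated in the rack.

Run:
```python
from g1 import *
f=dict(np.load("w2.npz"));p,O=f["p"],f["O"];h,s,v=hsv(f)
n=-hb*np.sin(np.radians(35))+U*np.cos(np.radians(35))
for k,m in(("red",((h<6)|(h>174))&(s>170)),("blue",(h>105)&(h<130)&(s>120))):
    m=m.astype(np.uint8);m[:120]=0;m[235:]=0
    c,l,st,ce=cv2.connectedComponentsWithStats(m);i=1+st[1:,4].argmax()
    v_,u_=np.nonzero(l==i);fit_=np.polyfit(v_,u_,1)
    t,bt=v_.min(),v_.max();px=[[np.polyval(fit_,t),t],[np.polyval(fit_,bt),bt]]
    e=wray(f,p,O,px[0],.036+.0049)[0]-.006*n; j=wray(f,p,O,px[1],.036+.0574+.0049)[0]-.006*n
    d=j-e;print(k,np.round(px),"end",e.round(4),"junction",j.round(4),"len",np.linalg.norm(d),"az",np.degrees(np.arctan2(d[1],d[0])),"s87",(e+d/np.linalg.norm(d)*.087).round(4))
```

```text
red [[260. 136.]
 [264. 223.]] end [0.5947 0.1277 0.036 ] junction [0.5191 0.1544 0.0934] len 0.09865012338803678 az 160.56994220189952 s87 [0.528  0.1512 0.0866]
blue [[185. 141.]
 [174. 227.]] end [0.621  0.2025 0.036 ] junction [0.5445 0.2287 0.0934] len 0.09920922440666573 az 161.05795164147898 s87 [0.5539 0.2255 0.0863]
```

Run:
```python
from g1 import *
g=np.array([.529,.151,.086]);plan(g+R[:,2]*(PZ-.05),R,n=3);plan(g+R[:,2]*PZ,R,n=3)
```

```text
[[2.0, 7.0, 25.0], [-0.6, 0.5, -0.9]] 
[[2.0, 7.0, 25.0], [-0.6, 0.5, -0.9]] 
[[2.0, 7.0, 25.0], [-0.6, 0.5, -0.9]] 
t 4.8667 pos [0.5309 0.1549 0.1936] left mm (tool) [ 7.3 21.1 73.8] turn [-1.7  1.6 -2.8] F [-0.3  0.9  0.5] op 0.0429
[[3.0, 7.0, 41.0], [-0.6, 0.5, -0.9]] 
[[2.0, 7.0, 41.0], [-0.6, 0.5, -0.9]] 
[[2.0, 7.0, 41.0], [-0.6, 0.5, -0.9]] 
t 4.8667 pos [0.5309 0.1549 0.1936] left mm (tool) [  8.8  22.5 123.8] turn [-1.7  1.6 -2.8] F [-0.3  0.9  0.5] op 0.0429
```

carry_out:
  commands:
    - [0,[4,12,10],[-1,0.8,-1.4]]
    - [0,[3,9,20],[-0.7,0.8,-1.4]]
    - [0,[0,0,20],[0,0,0]]
    - [0,[0,0,15],[0,0,0]]

```text
time: 5.2
ee_pos: [0.521, 0.1519, 0.127]
orientation: [[-0.326, -0.931, 0.163], [-0.945, 0.322, -0.054], [-0.003, -0.172, -0.985]]
force: [0.5, 0.3, 1.0]
opening: 0.0427
```

Run:
```python
from g1 import *
g=np.array([.529,.151,.086]);plan(g+R[:,2]*PZ,R,n=3)
```

```text
[[-1.0, -0.0, 20.0], [0.0, 0.1, 0.2]] 
[[-1.0, -0.0, 20.0], [0.0, 0.1, 0.2]] 
[[-1.0, -0.0, 20.0], [0.0, 0.1, 0.2]] 
t 5.2 pos [0.521  0.1519 0.127 ] left mm (tool) [-1.6 -0.7 60.5] turn [0.1 0.2 0.6] F [0.5 0.3 1. ] op 0.0427
```

carry_out:
  commands:
    - [0,[-2,-1,25],[0,0,0.5]]
    - [0,[0,0,20],[0,0,0]]
    - [0,[0,0,11],[0,0,0]]
    - [0,[0,0,3],[0,0,0]]
    - [0,[0,0,0],[0,0,0]]
  grip_force: 30

```text
time: 5.62
ee_pos: [0.5305, 0.1433, 0.0649]
orientation: [[-0.335, -0.929, 0.155], [-0.942, 0.33, -0.055], [-0.0, -0.165, -0.986]]
force: [-0.7, 1.0, -0.1]
opening: 0.0427
```

carry_out:
  commands:
    - [-1,[0,0,0],[0,0,0]]
    - [-1,[0,0,0],[0,0,0]]
    - [-1,[0,0,0],[0,0,0]]
    - [-1,[0,0,0],[0,0,0]]

```text
time: 5.95
ee_pos: [0.5339, 0.146, 0.0695]
orientation: [[-0.333, -0.929, 0.162], [-0.943, 0.329, -0.049], [-0.008, -0.169, -0.986]]
force: [0.5, 0.9, -1.9]
opening: 0.0112
```

Run:
```python
from g1 import *
g=np.array([.529,.151,.086]);plan(g+R[:,2]*PZ,R,n=1)
```

```text
[[-3.0, 3.0, 1.0], [0.2, 0.5, 0.1]] 
t 5.95 pos [0.5339 0.146  0.0695] left mm (tool) [-3.   3.3  1.4] turn [0.2 0.5 0.1] F [ 0.5  0.9 -1.9] op 0.0112
```

carry_out:
  commands:
    - [-1,[0,0,-20],[0,0,0]]
    - [-1,[0,0,-35],[0,0,0]]
    - [-1,[0,0,-38],[0,0,0]]
    - [-1,[0,0,-20],[0,0,0]]

```text
time: 6.28
ee_pos: [0.513, 0.1503, 0.1828]
orientation: [[-0.333, -0.93, 0.157], [-0.943, 0.329, -0.053], [-0.003, -0.166, -0.986]]
force: [0.8, 0.1, 0.1]
opening: 0.0111
```

Run:
```python
from g1 import *
Rp=place(250,45,1)
for p in ([.53,.06,.30],):
    plan(np.array(p)+Rp[:,2]*PZ,Rp,wmax=6.5)
print(get_obs()["joint_positions"].round())
```

```text
[[6.0, -4.0, -6.0], [-2.7, 1.8, -5.5]] 
[[6.0, -3.0, -6.0], [-2.7, 1.8, -5.5]] 
[[7.0, -2.0, -6.0], [-2.7, 1.8, -5.5]] 
[[7.0, -1.0, -6.0], [-2.7, 1.8, -5.5]] 
[[7.0, -0.0, -6.0], [-2.7, 1.8, -5.5]] |
[[7.0, 1.0, -5.0], [-2.7, 1.8, -5.5]] 
[[8.0, 2.0, -5.0], [-2.7, 1.8, -5.5]] 
[[7.0, 3.0, -5.0], [-2.7, 1.8, -5.5]] 
[[7.0, 4.0, -4.0], [-2.7, 1.8, -5.5]] 
[[7.0, 4.0, -4.0], [-2.7, 1.8, -5.5]] |
[[7.0, 5.0, -3.0], [-2.7, 1.8, -5.5]] 
[[6.0, 6.0, -3.0], [-2.7, 1.8, -5.5]] 
[[6.0, 7.0, -3.0], [-2.7, 1.8, -5.5]] 
[[5.0, 7.0, -2.0], [-2.7, 1.8, -5.5]] 
[[4.0, 8.0, -2.0], [-2.7, 1.8, -5.5]] |
[[4.0, 8.0, -1.0], [-2.7, 1.8, -5.5]] 
t 6.2833 pos [0.513  0.1503 0.1828] left mm (tool) [ 92.5 -62.6 -95.1] turn [-42.8  28.2 -87.9] F [0.8 0.1 0.1] op 0.0111
[ -64.   17.   46.  116.   -9.   45. -123.]
```

carry_out:
  commands:
    - [-1,[6,-4,-15],[-2.7,1.8,-5.5]]
    - [-1,[6,-3,-15],[-2.7,1.8,-5.5]]
    - [-1,[7,-2,-15],[-2.7,1.8,-5.5]]
    - [-1,[7,-1,-10],[-2.7,1.8,-5.5]]
    - [-1,[7,0,-6],[-2.7,1.8,-5.5]]

```text
time: 6.7
ee_pos: [0.5107, 0.1214, 0.2593]
orientation: [[0.154, -0.984, -0.092], [-0.975, -0.136, -0.177], [0.161, 0.117, -0.98]]
force: [0.4, 0.2, 0.3]
opening: 0.0111
```

carry_out:
  commands:
    - [-1,[7,1,-5],[-2.7,1.8,-5.5]]
    - [-1,[8,2,-5],[-2.7,1.8,-5.5]]
    - [-1,[7,3,-5],[-2.7,1.8,-5.5]]
    - [-1,[7,4,-4],[-2.7,1.8,-5.5]]
    - [-1,[7,4,-4],[-2.7,1.8,-5.5]]

```text
time: 7.12
ee_pos: [0.5155, 0.0865, 0.2994]
orientation: [[0.626, -0.742, -0.241], [-0.76, -0.511, -0.401], [0.174, 0.434, -0.884]]
force: [0.2, -0.0, -0.1]
opening: 0.0109
```

Run:
```python
from g1 import *
Rp=place(250,45,1)
w=BO-.0205*BX-.107*BY+[0,0,.29]
plan(w+Rp[:,2]*PZ,Rp,wmax=6.5)
print(get_obs()["joint_positions"].round(),get_obs()["orientation"]@R.T@b)
```

```text
[[30.0, 16.0, 16.0], [-1.6, 1.0, -3.1]] 
[[28.0, 17.0, 17.0], [-1.6, 1.0, -3.1]] 
[[27.0, 18.0, 18.0], [-1.6, 1.0, -3.1]] 
[[26.0, 19.0, 19.0], [-1.6, 1.0, -3.1]] 
[[24.0, 20.0, 20.0], [-1.6, 1.0, -3.1]] |
[[23.0, 21.0, 21.0], [-1.6, 1.0, -3.1]] 
[[21.0, 21.0, 22.0], [-1.6, 1.0, -3.1]] 
[[20.0, 22.0, 23.0], [-1.6, 1.0, -3.1]] 
[[18.0, 22.0, 24.0], [-1.6, 1.0, -3.1]] 
[[17.0, 22.0, 25.0], [-1.6, 1.0, -3.1]] |
t 7.1167 pos [0.5155 0.0865 0.2994] left mm (tool) [295.4 161.7 163.4] turn [-15.7   9.8 -30.6] F [ 0.2 -0.  -0.1] op 0.0109
[-49.  27.  35.  89.   4.  89. -68.] [-0.35398223 -0.07768773  0.93201996]
```

carry_out:
  commands:
    - [-1,[30,16,16],[-1.6,1,-3.1]]
    - [-1,[28,17,17],[-1.6,1,-3.1]]
    - [-1,[27,18,18],[-1.6,1,-3.1]]
    - [-1,[26,19,19],[-1.6,1,-3.1]]
    - [-1,[24,20,20],[-1.6,1,-3.1]]

```text
time: 7.53
ee_pos: [0.5347, -0.0949, 0.2916]
orientation: [[0.838, -0.483, -0.253], [-0.535, -0.642, -0.549], [0.102, 0.596, -0.797]]
force: [0.5, -0.7, 0.0]
opening: 0.0107
```

carry_out:
  commands:
    - [-1,[23,21,21],[-1.6,1,-3.1]]
    - [-1,[21,21,22],[-1.6,1,-3.1]]
    - [-1,[20,22,23],[-1.6,1,-3.1]]
    - [-1,[15,18,18],[-1.6,1,-3.1]]
    - [-1,[5,10,10],[-1.6,1,-3.1]]

```text
time: 7.95
ee_pos: [0.5485, -0.2629, 0.2892]
orientation: [[0.956, -0.195, -0.221], [-0.294, -0.667, -0.684], [-0.014, 0.719, -0.695]]
force: [-0.7, -0.6, 0.4]
opening: 0.011
```

carry_out:
  commands:
    - [-1,[0,0,0],[0,0,0]]

```text
time: 8.03
ee_pos: [0.5467, -0.2659, 0.2898]
orientation: [[0.955, -0.194, -0.224], [-0.296, -0.665, -0.685], [-0.016, 0.721, -0.693]]
force: [-0.7, 0.9, 0.4]
opening: 0.0112
```

```bash
cat > look.py <<'E'
import sys
from g1 import *
Rp=place(250,45,1)
w=BO-.0205*BX+float(sys.argv[1])*BY+[0,0,.29]
plan(w+Rp[:,2]*PZ,Rp,wmax=6.5)
o=get_obs();print(o["joint_positions"].round(),o["orientation"]@R.T@b)
if len(sys.argv)>2:
    a=[]
    for n in("scene","side"):
        f=grab_frame(n);np.savez(f"{n}_{sys.argv[2]}.npz",**f);i=f["img"][:,:,::-1]
        i=i[120:280,120:320] if n=="scene" else i[60:220,200:400]
        a.append(cv2.resize(i,None,fx=2.5,fy=2.5,interpolation=cv2.INTER_CUBIC))
    cv2.imwrite(f"pics/{sys.argv[2]}.png",cv2.resize(cv2.hconcat(a),(800,320)))
E
python3 look.py -.107 hov1
```

```text
[[1.0, 5.0, 24.0], [1.2, -1.3, 2.6]] 
t 8.0333 pos [ 0.5467 -0.2659  0.2898] left mm (tool) [ 1.   5.3 24.2] turn [ 1.2 -1.3  2.6] F [-0.7  0.9  0.4] op 0.0112
[-28.  29.  36.  96.  30.  72. -23.] [0.02091739 0.01420087 0.99968035]
```

View pics/hov1.png

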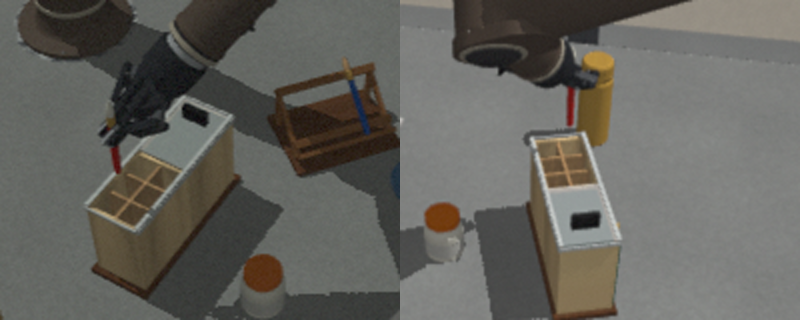

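Hover view: the red brush hangs upright (scene crop about (116,160), side crop about (570,105)). The cover is fully open and all six wells are visible. Now I locate the handle relative to well_1.

```bash
cat > held.py <<'E'
import sys
from h import *
lines=[]
for n in("scene","side"):
    f=dict(np.load(f"{n}_{sys.argv[1]}.npz"));h,s,v=hsv(f);P=cloud(f)
    m=(((h<6)|(h>174))&(s>150)) if sys.argv[2]=="red" else ((h>105)&(h<130)&(s>110))
    m&=(P[...,2]>.15)&(P[...,2]<.4)&(P[...,0]>.4)&(P[...,0]<.65)&(P[...,1]<-.1)&(P[...,1]>-.36)
    vs,us=np.nonzero(m);Q=P[m]
    print(n,len(vs),"px med",np.median(us),np.median(vs),np.median(Q,0).round(4))
    # handle end = lowest pixel rows; axis line -> ray at lower end and upper end
    r=[]
    for sel in(vs>=vs.max()-1,vs<=vs.min()+1):
        uv=np.array([us[sel].mean(),vs[sel].mean()]);d=f["rotation"]@np.array([(uv[0]-f["cx"])/f["fx"],(uv[1]-f["cy"])/f["fy"],1]);r.append(d/np.linalg.norm(d))
    lines.append((f["position"],r))
for k in range(2):
    A=np.zeros((3,3));y=np.zeros(3)
    for c,r in lines: M=np.eye(3)-np.outer(r[k],r[k]);A+=M;y+=M@c
    x=np.linalg.solve(A,y);print(["low end","up end"][k],x.round(4),"box mm",tobox(x[None]).round(1))
E
python3 held.py hov1 red
```

```text
scene 35 px med 178.0 199.0 [ 0.5538 -0.2573  0.2481]
side 49 px med 285.0 112.0 [ 0.5498 -0.2472  0.2603]
low end [ 0.55   -0.2554  0.2173] box mm [[-10.3 -91. ]]
up end [ 0.5561 -0.2597  0.2795] box mm [[ -6. -97.]]
```

carry_out:
  commands:
    - [-1,[2,13,14],[0,0,0]]
    - [-1,[0,0,0],[0,0,0]]

```text
time: 8.3
ee_pos: [0.5458, -0.2791, 0.2897]
orientation: [[0.955, -0.2, -0.218], [-0.296, -0.669, -0.682], [-0.009, 0.716, -0.698]]
force: [-1.1, -0.6, 0.1]
opening: 0.011
```

carry_out:
  commands:
    - [-1,[0,-20,23],[0,0,0.5]]
    - [-1,[0,-20,23],[0,0,0.5]]
    - [-1,[0,-15,17],[0,0,0]]
    - [-1,[0,-9,10],[0,0,0]]

```text
time: 8.63
ee_pos: [0.5492, -0.2815, 0.1946]
orientation: [[0.951, -0.23, -0.205], [-0.307, -0.667, -0.679], [0.02, 0.709, -0.705]]
force: [0.2, -0.2, -0.3]
opening: 0.0112
```

```bash
ZT=.19 python3 look.py -.107
```

```text
[[-7.0, -8.0, 18.0], [0.1, -2.3, 0.7]] 
t 8.6333 pos [ 0.5492 -0.2815  0.1946] left mm (tool) [-6.6 -7.6 17.5] turn [ 0.1 -2.3  0.7] F [ 0.2 -0.2 -0.3] op 0.0112
[-25.  36.  35. 101.  28.  61. -29.] [-0.01798493  0.00819363  0.99980468]
```

carry_out:
  commands:
    - [-1,[-5,-6,13],[0,-2,0.5]]
    - [-1,[-1,-2,3],[0,0,0]]
    - [-1,[0,0,0],[0,0,0]]

```text
time: 8.88
ee_pos: [0.5429, -0.2805, 0.1742]
orientation: [[0.942, -0.237, -0.237], [-0.335, -0.666, -0.666], [0.0, 0.707, -0.707]]
force: [0.2, 0.2, 0.6]
opening: 0.0112
```

```bash
ZT=.19 python3 look.py -.107
```

```text
[[0.0, 6.0, 2.0], [-0.0, -0.3, 0.3]] 
t 8.8833 pos [ 0.5429 -0.2805  0.1742] left mm (tool) [0.3 6.1 2.5] turn [-0.  -0.3  0.3] F [0.2 0.2 0.6] op 0.0112
[-24.  38.  35. 101.  27.  61. -29.] [-2.68065684e-04 -1.19779601e-04  9.99999957e-01]
```

carry_out:
  commands:
    - [-1,[0,4,4],[0,0,0]]
    - [-1,[0,0,0],[0,0,0]]
    - [-0.3,[0,0,0],[0,0,0]]
    - [-0.3,[0,0,0],[0,0,0]]
    - [-0.3,[0,0,0],[0,0,0]]

```text
time: 9.3
ee_pos: [0.5437, -0.2847, 0.1778]
orientation: [[0.943, -0.24, -0.229], [-0.332, -0.667, -0.667], [0.007, 0.705, -0.709]]
force: [-0.4, 0.1, -0.1]
opening: 0.0297
```

carry_out:
  commands:
    - [-0.3,[0,15,-15],[0,0,0]]
    - [-0.3,[0,25,-25],[0,0,0]]
    - [-0.3,[0,20,-30],[0,0,0]]
    - [-0.3,[0,0,0],[0,0,0]]

```text
time: 9.63
ee_pos: [0.5447, -0.2778, 0.2731]
orientation: [[0.943, -0.239, -0.231], [-0.332, -0.667, -0.667], [0.005, 0.706, -0.709]]
force: [1.2, -0.8, 0.4]
opening: 0.0298
```

```bash
python3 look.py -.107 rel1
python3 - <<'E'
from g1 import *
g=np.array([.552,.226,.086]);plan(g+R[:,2]*(PZ-.10),R)
E
```

```text
[[-1.0, 9.0, 4.0], [-0.1, -0.6, 0.2]] 
t 9.6333 pos [ 0.5447 -0.2778  0.2731] left mm (tool) [-0.5  9.1  3.9] turn [-0.1 -0.6  0.2] F [ 1.2 -0.8  0.4] op 0.0298
[-26.  30.  36.  97.  28.  70. -24.] [-5.79075735e-03 -3.05715664e-04  9.99983187e-01]
[[-11.0, -26.0, -17.0], [2.7, -1.7, 5.5]] 
[[-14.0, -25.0, -15.0], [2.7, -1.7, 5.5]] 
[[-17.0, -24.0, -13.0], [2.7, -1.7, 5.5]] 
[[-19.0, -23.0, -12.0], [2.7, -1.7, 5.5]] 
[[-22.0, -22.0, -10.0], [2.7, -1.7, 5.5]] |
[[-24.0, -20.0, -8.0], [2.7, -1.7, 5.5]] 
[[-26.0, -18.0, -7.0], [2.7, -1.7, 5.5]] 
[[-28.0, -16.0, -5.0], [2.7, -1.7, 5.5]] 
[[-30.0, -13.0, -4.0], [2.7, -1.7, 5.5]] 
[[-31.0, -10.0, -2.0], [2.7, -1.7, 5.5]] |
[[-32.0, -7.0, -1.0], [2.7, -1.7, 5.5]] 
[[-32.0, -4.0, 0.0], [2.7, -1.7, 5.5]] 
[[-32.0, -1.0, 2.0], [2.7, -1.7, 5.5]] 
[[-32.0, 2.0, 3.0], [2.7, -1.7, 5.5]] 
[[-32.0, 6.0, 3.0], [2.7, -1.7, 5.5]] |
[[-31.0, 9.0, 4.0], [2.7, -1.7, 5.5]] 
t 9.7333 pos [ 0.5427 -0.2777  0.2686] left mm (tool) [-173.3 -410.9 -264.9] turn [ 42.7 -27.9  88.7] F [-0.4  0.2 -0.3] op 0.0299
```

View pics/rel1.png

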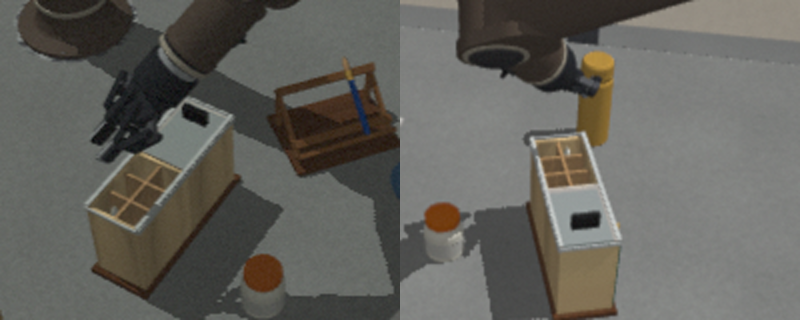

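White bristles at crop (113,210) show the red brush has dropped into its well, below the rim. The blue brush is still on the rack. Heading there.

carry_out:
  commands:
    - [0,[-11,-20,-23],[2.7,-1.7,5.5]]
    - [0,[-14,-19,-21],[2.7,-1.7,5.5]]
    - [0,[-17,-19,-19],[2.7,-1.7,5.5]]
    - [0,[-19,-18,-18],[2.7,-1.7,5.5]]
    - [0,[-22,-19,-16],[2.7,-1.7,5.5]]

```text
time: 10.15
ee_pos: [0.5338, -0.1164, 0.2714]
orientation: [[0.658, -0.708, -0.258], [-0.734, -0.526, -0.431], [0.169, 0.472, -0.865]]
force: [-0.9, 0.4, -0.4]
opening: 0.0428
```

carry_out:
  commands:
    - [0,[-24,-20,-8],[2.7,-1.7,5.5]]
    - [0,[-26,-18,-7],[2.7,-1.7,5.5]]
    - [0,[-28,-16,-5],[2.7,-1.7,5.5]]
    - [0,[-30,-13,-4],[2.7,-1.7,5.5]]
    - [0,[-31,-10,-2],[2.7,-1.7,5.5]]

```text
time: 10.57
ee_pos: [0.5366, 0.0505, 0.2352]
orientation: [[0.187, -0.975, -0.119], [-0.965, -0.16, -0.207], [0.183, 0.154, -0.971]]
force: [1.0, 1.0, -0.9]
opening: 0.0426
```

Run:
```python
from g1 import *
g=np.array([.552,.226,.086]);plan(g+R[:,2]*(PZ-.08),R);print(get_obs()["joint_positions"].round())
```

```text
[[-31.0, -8.0, 8.0], [2.6, -1.7, 5.1]] 
[[-32.0, -5.0, 9.0], [2.6, -1.7, 5.1]] 
[[-32.0, -1.0, 10.0], [2.6, -1.7, 5.1]] 
[[-31.0, 2.0, 11.0], [2.6, -1.7, 5.1]] 
[[-31.0, 5.0, 12.0], [2.6, -1.7, 5.1]] |
[[-30.0, 8.0, 13.0], [2.6, -1.7, 5.1]] 
t 10.5667 pos [0.5366 0.0505 0.2352] left mm (tool) [-188.1  -47.6   48.6] turn [ 15.7 -10.   30.7] F [ 1.   1.  -0.9] op 0.0426
[-46.  24.  40.  99.  -4.  71. -86.]
```

carry_out:
  commands:
    - [0,[-31,-8,8],[2.6,-1.7,5.1]]
    - [0,[-32,-5,9],[2.6,-1.7,5.1]]
    - [0,[-32,-1,10],[2.6,-1.7,5.1]]
    - [0,[-31,2,11],[2.6,-1.7,5.1]]
    - [0,[-31,5,12],[2.6,-1.7,5.1]]

```text
time: 10.98
ee_pos: [0.5421, 0.2056, 0.1577]
orientation: [[-0.284, -0.951, 0.121], [-0.959, 0.277, -0.066], [0.029, -0.134, -0.99]]
force: [0.2, 1.5, -0.6]
opening: 0.043
```

carry_out:
  commands:
    - [0,[-25,8,10],[2.6,-1.7,5.1]]
    - [0,[0,0,0],[0,0,0]]

```text
time: 11.15
ee_pos: [0.5381, 0.2376, 0.1402]
orientation: [[-0.366, -0.915, 0.172], [-0.931, 0.362, -0.051], [-0.015, -0.179, -0.984]]
force: [-0.5, 0.3, -0.6]
opening: 0.0428
```

Run:
```python
from g1 import *
g=np.array([.552,.226,.086]);plan(g+R[:,2]*(PZ-.05),R,n=3);plan(g+R[:,2]*PZ,R,n=3)
```

```text
[[2.0, -2.0, 8.0], [-0.1, 0.2, -0.6]] 
[[2.0, -2.0, 8.0], [-0.1, 0.2, -0.6]] 
[[2.0, -2.0, 8.0], [-0.1, 0.2, -0.6]] 
t 11.15 pos [0.5381 0.2376 0.1402] left mm (tool) [ 6.3 -7.4 25. ] turn [-0.3  0.5 -1.9] F [-0.5  0.3 -0.6] op 0.0428
[[2.0, -2.0, 25.0], [-0.1, 0.2, -0.6]] 
[[2.0, -2.0, 25.0], [-0.1, 0.2, -0.6]] 
[[2.0, -2.0, 25.0], [-0.1, 0.2, -0.6]] 
t 11.15 pos [0.5381 0.2376 0.1402] left mm (tool) [ 6.8 -7.1 75. ] turn [-0.3  0.5 -1.9] F [-0.5  0.3 -0.6] op 0.0428
```

carry_out:
  commands:
    - [0,[6,-6,10],[0,0.5,-1.8]]
    - [0,[1,-1,15],[0,0,0]]
    - [0,[0,0,10],[0,0,0]]
    - [0,[0,0,0],[0,0,0]]

```text
time: 11.48
ee_pos: [0.5437, 0.2277, 0.1011]
orientation: [[-0.331, -0.929, 0.163], [-0.944, 0.325, -0.064], [0.007, -0.175, -0.984]]
force: [0.1, 0.2, -0.2]
opening: 0.0429
```

Run:
```python
from g1 import *
g=np.array([.552,.226,.086]);plan(g+R[:,2]*PZ,R,n=1)
```

```text
[[-1.0, -6.0, 35.0], [-0.1, -0.3, 0.4]] 
t 11.4833 pos [0.5437 0.2277 0.1011] left mm (tool) [-1.3 -5.6 35. ] turn [-0.1 -0.3  0.4] F [ 0.1  0.2 -0.2] op 0.0429
```

carry_out:
  commands:
    - [0,[-1,-5,15],[0,-0.3,0.4]]
    - [0,[0,-1,13],[0,0,0]]
    - [0,[0,0,6],[0,0,0]]
    - [0,[0,0,0],[0,0,0]]

```text
time: 11.82
ee_pos: [0.5564, 0.2227, 0.0675]
orientation: [[-0.339, -0.926, 0.165], [-0.941, 0.334, -0.061], [0.001, -0.176, -0.984]]
force: [0.3, -0.9, 0.1]
opening: 0.0427
```

Run:
```python
from g1 import *
g=np.array([.552,.226,.086]);plan(g+R[:,2]*PZ,R,n=1)
```

```text
[[-2.0, 2.0, -0.0], [-0.1, -0.1, -0.2]] 
t 11.8167 pos [0.5564 0.2227 0.0675] left mm (tool) [-1.6  2.  -0.4] turn [-0.1 -0.1 -0.2] F [ 0.3 -0.9  0.1] op 0.0427
```

Good; close and lift.

carry_out:
  commands:
    - [-1,[0,0,0],[0,0,0]]
    - [-1,[0,0,0],[0,0,0]]
    - [-1,[0,0,0],[0,0,0]]
    - [-1,[0,0,0],[0,0,0]]
    - [-1,[0,0,-20],[0,0,0]]

```text
time: 12.23
ee_pos: [0.5515, 0.2233, 0.0861]
orientation: [[-0.339, -0.927, 0.161], [-0.941, 0.334, -0.063], [0.005, -0.173, -0.985]]
force: [0.2, -0.0, -0.6]
opening: 0.0111
```

carry_out:
  commands:
    - [-1,[0,0,-30],[0,0,0]]
    - [-1,[0,0,-38],[0,0,0]]
    - [-1,[0,0,-20],[0,0,0]]

```text
time: 12.48
ee_pos: [0.5354, 0.2276, 0.1747]
orientation: [[-0.341, -0.927, 0.158], [-0.94, 0.334, -0.067], [0.009, -0.171, -0.985]]
force: [0.5, 1.0, -0.2]
opening: 0.011
```

Run:
```python
from g1 import *
Rp=place(250,45,1)
plan(np.array([.53,.04,.315])+Rp[:,2]*PZ,Rp,wmax=6.5)
```

```text
[[12.0, -5.0, -7.0], [-2.6, 1.7, -5.5]] 
[[13.0, -3.0, -7.0], [-2.6, 1.7, -5.5]] 
[[13.0, -2.0, -7.0], [-2.6, 1.7, -5.5]] 
[[13.0, -0.0, -6.0], [-2.6, 1.7, -5.5]] 
[[14.0, 1.0, -6.0], [-2.6, 1.7, -5.5]] |
[[14.0, 3.0, -5.0], [-2.6, 1.7, -5.5]] 
[[13.0, 4.0, -5.0], [-2.6, 1.7, -5.5]] 
[[13.0, 6.0, -4.0], [-2.6, 1.7, -5.5]] 
[[12.0, 7.0, -3.0], [-2.6, 1.7, -5.5]] 
[[12.0, 9.0, -3.0], [-2.6, 1.7, -5.5]] |
[[11.0, 10.0, -2.0], [-2.6, 1.7, -5.5]] 
[[10.0, 11.0, -1.0], [-2.6, 1.7, -5.5]] 
[[9.0, 12.0, -0.0], [-2.6, 1.7, -5.5]] 
[[8.0, 13.0, 0.0], [-2.6, 1.7, -5.5]] 
[[6.0, 13.0, 1.0], [-2.6, 1.7, -5.5]] |
[[5.0, 14.0, 2.0], [-2.6, 1.7, -5.5]] 
t 12.4833 pos [0.5354 0.2276 0.1747] left mm (tool) [ 192.5  -79.4 -113.5] turn [-42.4  27.6 -88.5] F [ 0.5  1.  -0.2] op 0.011
```

carry_out:
  commands:
    - [-1,[12,-5,-15],[-2.6,1.7,-5.5]]
    - [-1,[13,-3,-15],[-2.6,1.7,-5.5]]
    - [-1,[13,-2,-15],[-2.6,1.7,-5.5]]
    - [-1,[13,0,-10],[-2.6,1.7,-5.5]]
    - [-1,[14,1,-8],[-2.6,1.7,-5.5]]

```text
time: 12.9
ee_pos: [0.5262, 0.1704, 0.254]
orientation: [[0.15, -0.985, -0.084], [-0.974, -0.132, -0.184], [0.17, 0.11, -0.979]]
force: [-0.3, 0.5, -0.4]
opening: 0.0115
```

carry_out:
  commands:
    - [-1,[14,3,-6],[-2.6,1.7,-5.5]]
    - [-1,[13,4,-5],[-2.6,1.7,-5.5]]
    - [-1,[13,6,-4],[-2.6,1.7,-5.5]]
    - [-1,[12,7,-3],[-2.6,1.7,-5.5]]
    - [-1,[12,9,-3],[-2.6,1.7,-5.5]]

```text
time: 13.32
ee_pos: [0.5258, 0.1034, 0.3005]
orientation: [[0.621, -0.749, -0.232], [-0.763, -0.51, -0.397], [0.179, 0.424, -0.888]]
force: [0.2, 1.3, -0.3]
opening: 0.011
```

```bash
python3 look.py -.066
```

```text
[[26.0, 17.0, 16.0], [-1.6, 1.0, -3.1]] 
[[25.0, 18.0, 17.0], [-1.6, 1.0, -3.1]] 
[[24.0, 19.0, 18.0], [-1.6, 1.0, -3.1]] 
[[23.0, 19.0, 19.0], [-1.6, 1.0, -3.1]] 
[[21.0, 20.0, 20.0], [-1.6, 1.0, -3.1]] |
[[20.0, 20.0, 21.0], [-1.6, 1.0, -3.1]] 
[[18.0, 21.0, 22.0], [-1.6, 1.0, -3.1]] 
[[17.0, 21.0, 22.0], [-1.6, 1.0, -3.1]] 
[[15.0, 21.0, 23.0], [-1.6, 1.0, -3.1]] 
[[14.0, 22.0, 24.0], [-1.6, 1.0, -3.1]] |
t 13.3167 pos [0.5258 0.1034 0.3005] left mm (tool) [264.9 167.3 159.8] turn [-16.2   9.6 -31.1] F [ 0.2  1.3 -0.3] op 0.011
[-49.  28.  35.  87.   3.  90. -69.] [-0.36516217 -0.07995858  0.92750375]
```

carry_out:
  commands:
    - [-1,[26,17,16],[-1.6,1,-3.1]]
    - [-1,[25,18,17],[-1.6,1,-3.1]]
    - [-1,[24,19,18],[-1.6,1,-3.1]]
    - [-1,[23,19,19],[-1.6,1,-3.1]]
    - [-1,[21,20,20],[-1.6,1,-3.1]]

```text
time: 13.73
ee_pos: [0.5298, -0.0712, 0.2902]
orientation: [[0.832, -0.496, -0.249], [-0.544, -0.64, -0.543], [0.11, 0.587, -0.802]]
force: [0.4, 0.0, -0.3]
opening: 0.0113
```

carry_out:
  commands:
    - [-1,[20,20,21],[-1.6,1,-3.1]]
    - [-1,[18,21,22],[-1.6,1,-3.1]]
    - [-1,[17,21,22],[-1.6,1,-3.1]]
    - [-1,[12,19,19],[-1.6,1,-3.1]]
    - [-1,[5,13,12],[-1.6,1,-3.1]]

```text
time: 14.15
ee_pos: [0.5311, -0.2344, 0.2838]
orientation: [[0.953, -0.207, -0.219], [-0.302, -0.67, -0.678], [-0.006, 0.713, -0.701]]
force: [-0.4, -0.1, 1.0]
opening: 0.0108
```

carry_out:
  commands:
    - [-1,[0,0,0],[0,0,0]]

```text
time: 14.23
ee_pos: [0.5289, -0.2379, 0.2841]
orientation: [[0.953, -0.207, -0.223], [-0.304, -0.668, -0.679], [-0.008, 0.715, -0.699]]
force: [-0.3, 0.5, -0.3]
opening: 0.0109
```

```bash
python3 look.py -.066 hov2; python3 held.py hov2 blue
```

```text
[[2.0, 1.0, 12.0], [0.6, -1.3, 2.0]] 
t 14.2333 pos [ 0.5289 -0.2379  0.2841] left mm (tool) [ 1.9  1.4 11.9] turn [ 0.6 -1.3  2. ] F [-0.3  0.5 -0.3] op 0.0109
[-30.  28.  36.  99.  30.  73. -26.] [0.01127575 0.00788267 0.99990536]
scene 38 px med 183.0 192.0 [ 0.5376 -0.2289  0.2438]
side 59 px med 289.0 120.0 [ 0.533  -0.2184  0.2551]
low end [ 0.5324 -0.2257  0.2102] box mm [[-17.4 -57.2]]
up end [ 0.5394 -0.2316  0.275 ] box mm [[-12.7 -65. ]]
```

carry_out:
  commands:
    - [-1,[3,6,6],[0,-1,1.5]]
    - [-1,[0,0,0],[0,0,0]]

```text
time: 14.5
ee_pos: [0.5322, -0.2413, 0.2842]
orientation: [[0.942, -0.238, -0.235], [-0.335, -0.663, -0.67], [0.004, 0.71, -0.704]]
force: [-0.6, -1.2, 0.2]
opening: 0.011
```

```bash
ZT=.19 python3 look.py -.066
```

```text
[[-1.0, -24.0, 27.0], [0.1, -0.2, 0.0]] 
[[-1.0, -24.0, 27.0], [0.1, -0.2, 0.0]] 
[[-1.0, -24.0, 27.0], [0.1, -0.2, 0.0]] 
t 14.5 pos [ 0.5322 -0.2413  0.2842] left mm (tool) [ -2.5 -71.1  80.9] turn [ 0.2 -0.5  0.1] F [-0.6 -1.2  0.2] op 0.011
[-30.  28.  36.  98.  29.  73. -27.] [-0.00242206  0.00490844  0.99998502]
```

carry_out:
  commands:
    - [-1,[-1,-20,22],[0,0,0]]
    - [-1,[-2,-20,22],[0,-0.5,0]]
    - [-1,[-2,-15,17],[0,-0.5,0]]
    - [-1,[-2,-9,11],[0,-0.5,0]]
    - [-1,[0,0,0],[0,0,0]]

```text
time: 14.92
ee_pos: [0.5296, -0.2397, 0.1861]
orientation: [[0.936, -0.246, -0.251], [-0.352, -0.666, -0.658], [-0.005, 0.705, -0.71]]
force: [-1.2, -0.5, -0.3]
opening: 0.0111
```

```bash
ZT=.19 python3 look.py -.066
```

```text
[[1.0, -1.0, 12.0], [-0.2, 0.6, -0.2]] 
t 14.9167 pos [ 0.5296 -0.2397  0.1861] left mm (tool) [ 1.1 -1.  12.2] turn [-0.2  0.6 -0.2] F [-1.2 -0.5 -0.3] op 0.0111
[-28.  35.  34. 102.  26.  65. -32.] [ 0.00358809 -0.00509804  0.99998057]
```

carry_out:
  commands:
    - [-1,[1,0,9],[0,0,0]]
    - [-1,[0,0,3],[0,0,0]]
    - [-1,[0,0,0],[0,0,0]]

```text
time: 15.17
ee_pos: [0.5292, -0.2479, 0.1784]
orientation: [[0.937, -0.246, -0.249], [-0.35, -0.665, -0.659], [-0.003, 0.705, -0.709]]
force: [-0.7, -0.0, 0.0]
opening: 0.0108
```

```bash
ZT=.19 python3 look.py -.066
```

```text
[[-1.0, -1.0, 1.0], [-0.2, 0.5, -0.2]] 
t 15.1667 pos [ 0.5292 -0.2479  0.1784] left mm (tool) [-1.4 -1.   1.2] turn [-0.2  0.5 -0.2] F [-0.7 -0.   0. ] op 0.0108
[-27.  36.  34. 103.  26.  63. -32.] [ 0.00189328 -0.00420523  0.99998937]
```

carry_out:
  commands:
    - [-0.3,[0,0,0],[0,0,0]]
    - [-0.3,[0,0,0],[0,0,0]]
    - [-0.3,[0,0,0],[0,0,0]]
    - [-0.3,[0,15,-15],[0,0,0]]
    - [-0.3,[0,20,-25],[0,0,0]]

```text
time: 15.58
ee_pos: [0.529, -0.2449, 0.2311]
orientation: [[0.936, -0.245, -0.252], [-0.351, -0.665, -0.659], [-0.007, 0.706, -0.709]]
force: [1.3, -0.6, -0.4]
opening: 0.0298
```

carry_out:
  commands:
    - [-0.3,[0,15,-25],[0,0,0]]
    - [-0.3,[0,0,0],[0,0,0]]

```text
time: 15.75
ee_pos: [0.5333, -0.2389, 0.2659]
orientation: [[0.936, -0.249, -0.248], [-0.352, -0.665, -0.659], [-0.0, 0.704, -0.71]]
force: [0.6, -0.8, 0.9]
opening: 0.0299
```

Run:
```python
from g1 import *
plan(BO+.09*BY+[0,0,.26],toolR(-BY,[0,0,-1]))
```

```text
[[-9.0, -10.0, -9.0], [4.2, -2.0, 4.8]] 
[[-10.0, -10.0, -8.0], [4.2, -2.0, 4.8]] 
[[-11.0, -10.0, -7.0], [4.2, -2.0, 4.8]] 
[[-12.0, -9.0, -6.0], [4.2, -2.0, 4.8]] 
[[-13.0, -9.0, -5.0], [4.2, -2.0, 4.8]] |
[[-14.0, -8.0, -4.0], [4.2, -2.0, 4.8]] 
[[-14.0, -7.0, -3.0], [4.2, -2.0, 4.8]] 
[[-15.0, -6.0, -2.0], [4.2, -2.0, 4.8]] 
[[-15.0, -5.0, -1.0], [4.2, -2.0, 4.8]] 
[[-16.0, -3.0, -0.0], [4.2, -2.0, 4.8]] |
t 15.75 pos [ 0.5333 -0.2389  0.2659] left mm (tool) [ -85.8 -101.1  -91.9] turn [ 41.8 -19.6  47.8] F [ 0.6 -0.8  0.9] op 0.0299
```

carry_out:
  commands:
    - [0,[-9,-10,-11],[4.2,-2,4.8]]
    - [0,[-10,-10,-10],[4.2,-2,4.8]]
    - [0,[-11,-10,-9],[4.2,-2,4.8]]
    - [0,[-12,-9,-8],[4.2,-2,4.8]]
    - [0,[-13,-9,-5],[4.2,-2,4.8]]

```text
time: 16.17
ee_pos: [0.5203, -0.1496, 0.271]
orientation: [[0.683, -0.7, -0.209], [-0.725, -0.616, -0.308], [0.087, 0.362, -0.928]]
force: [-0.1, -0.5, -0.3]
opening: 0.0427
```

carry_out:
  commands:
    - [0,[-14,-8,-4],[4.2,-2,4.8]]
    - [0,[-14,-7,-3],[4.2,-2,4.8]]
    - [0,[-15,-6,-2],[4.2,-2,4.8]]
    - [0,[-13,-5,-1],[4.2,-2,4.8]]
    - [0,[-10,-3,0],[4.2,-2,4.8]]

```text
time: 16.58
ee_pos: [0.5115, -0.0734, 0.2731]
orientation: [[0.288, -0.957, 0.033], [-0.957, -0.287, 0.032], [-0.021, -0.041, -0.999]]
force: [-1.0, -0.2, -0.9]
opening: 0.0423
```

carry_out:
  commands:
    - [0,[0,0,0],[0,0,0]]

```text
time: 16.67
ee_pos: [0.51, -0.0741, 0.2739]
orientation: [[0.281, -0.959, 0.037], [-0.959, -0.28, 0.037], [-0.025, -0.046, -0.999]]
force: [-1.1, -1.6, -0.2]
opening: 0.0426
```

Run:
```python
from h import *
o=log();f=grab_frame("wrist");cv2.imwrite("pics/w3.png",f["img"][:,:,::-1])
plan(BO+.0935*BY+[0,0,.168],toolR(-BY,[0,0,-1]))
```

```text
[[1.0, 5.0, 35.0], [-0.8, 0.4, -0.8]] 
[[1.0, 5.0, 35.0], [-0.8, 0.4, -0.8]] 
[[0.0, 4.0, 35.0], [-0.8, 0.4, -0.8]] 
t 16.7167 pos [ 0.5106 -0.0742  0.274 ] left mm (tool) [  2.5  15.9 105.4] turn [-2.5  1.2 -2.4] F [ 0.6 -0.8  0.5] op 0.0431
```

View pics/w3.png

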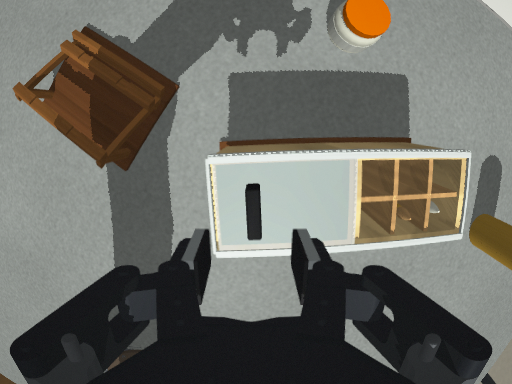

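The wrist view shows bristle heads in well_1 (433,208) and well_2 (403,215), both below the rim. The rack is empty, the pull is at (253,211) between the fingers. Now I pinch it and shut the cover.

carry_out:
  commands:
    - [0,[2,8,15],[-1.2,0.6,-1.2]]
    - [0,[0,8,25],[-1.2,0.6,-1.2]]
    - [0,[0,0,20],[0,0,0]]
    - [0,[0,0,15],[0,0,0]]
    - [0,[0,0,0],[0,0,0]]

```text
time: 17.13
ee_pos: [0.497, -0.0814, 0.1944]
orientation: [[0.349, -0.937, -0.007], [-0.937, -0.349, -0.011], [0.008, 0.01, -1.0]]
force: [0.5, 0.0, 0.7]
opening: 0.0429
```

Run:
```python
from h import *
plan(BO+.0935*BY+[0,0,.168],toolR(-BY,[0,0,-1]))
```

```text
[[-3.0, -4.0, 26.0], [0.6, -0.5, 1.4]] 
t 17.1333 pos [ 0.497  -0.0814  0.1944] left mm (tool) [-2.8 -4.1 26.3] turn [ 0.6 -0.5  1.4] F [0.5 0.  0.7] op 0.0429
```

carry_out:
  commands:
    - [0,[-3,-4,12],[0.6,-0.5,1.4]]
    - [0,[0,0,9],[0,0,0]]
    - [0,[0,0,3],[0,0,0]]
    - [0,[0,0,0],[0,0,0]]
  grip_force: 40

```text
time: 17.47
ee_pos: [0.4996, -0.0778, 0.1674]
orientation: [[0.337, -0.942, -0.009], [-0.942, -0.336, -0.007], [0.003, 0.01, -1.0]]
force: [-0.5, -0.7, -0.6]
opening: 0.0428
```

carry_out:
  commands:
    - [-1,[0,0,0],[0,0,0]]
    - [-1,[0,0,0],[0,0,0]]
    - [-1,[0,0,0],[0,0,0]]
    - [-1,[0,0,0],[0,0,0]]

```text
time: 17.8
ee_pos: [0.5001, -0.0783, 0.1684]
orientation: [[0.339, -0.941, -0.009], [-0.941, -0.339, -0.008], [0.005, 0.011, -1.0]]
force: [2.2, -0.5, -9.8]
opening: 0.0113
```

carry_out:
  commands:
    - [-1,[10,0,0],[0,0,0]]
    - [-1,[20,0,0],[0,0,0]]
    - [-1,[20,0,0],[0,0,0]]
    - [-1,[20,0,0],[0,0,0]]
    - [-1,[15,0,0],[0,0,0]]

```text
time: 18.22
ee_pos: [0.5275, -0.1574, 0.1683]
orientation: [[0.343, -0.939, -0.014], [-0.939, -0.343, -0.002], [-0.003, 0.013, -1.0]]
force: [0.5, 1.8, -1.6]
opening: 0.0109
```

Run:
```python
from h import *
print(tobox(log()["ee_pos"][None]))
plan(BO-.0365*BY+[0,0,.168],toolR(-BY,[0,0,-1]))
```

```text
[[0.25024749 8.98949894]]
[[23.0, 1.0, 0.0], [0.4, 0.1, 0.5]] 
[[23.0, 0.0, 0.0], [0.4, 0.1, 0.5]] 
t 18.2167 pos [ 0.5275 -0.1574  0.1683] left mm (tool) [45.5  1.1  0.2] turn [0.8 0.2 1.1] F [ 0.5  1.8 -1.6] op 0.0109
```

carry_out:
  commands:
    - [-1,[14,0,0],[0.4,0,0.6]]
    - [-1,[13,0,0],[0.4,0,0.5]]
    - [-1,[10,0,0],[0,0,0]]
    - [-1,[6,0,0],[0,0,0]]
    - [-1,[5,0,0],[0,0,0]]

```text
time: 18.63
ee_pos: [0.5426, -0.2002, 0.1682]
orientation: [[0.329, -0.944, -0.008], [-0.944, -0.329, 0.018], [-0.02, 0.002, -1.0]]
force: [-14.8, 25.6, 19.6]
opening: 0.0112
```

carry_out:
  commands:
    - [-1,[5,0,0],[0,0,0]]
    - [-1,[4,0,0],[0,0,0]]
    - [-1,[4,0,0],[0,0,0]]

```text
time: 18.88
ee_pos: [0.5424, -0.1999, 0.1684]
orientation: [[0.338, -0.941, -0.023], [-0.94, -0.338, 0.041], [-0.046, 0.008, -0.999]]
force: [-9.4, 14.3, 8.2]
opening: 0.0107
```

Run:
```python
from h import *
o=log();print(tobox(o["ee_pos"][None]),o["force"],o["time"])
```

```text
[[  0.47741654 -36.01307806]] [-9.4119206  14.27230296  8.22553792] 18.8833
```

Travel 129.7 mm, against the stop. Release and retreat.

carry_out:
  commands:
    - [0,[0,0,0],[0,0,0]]
    - [0,[0,0,0],[0,0,0]]
    - [0,[0,0,0],[0,0,0]]
    - [0,[0,0,-30],[0,0,0]]
    - [0,[0,0,-38],[0,0,0]]

```text
time: 19.3
ee_pos: [0.5408, -0.2018, 0.2325]
orientation: [[0.34, -0.94, -0.035], [-0.939, -0.341, 0.043], [-0.052, 0.018, -0.998]]
force: [0.6, -0.2, 0.6]
opening: 0.0426
```

carry_out:
  commands:
    - [0,[-20,0,-38],[0,0,0]]
    - [0,[-35,0,-10],[0,0,0]]
    - [0,[-35,0,0],[0,0,0]]
    - [0,[-20,0,0],[0,0,0]]
    - [0,[0,0,0],[0,0,0]]

```text
time: 19.72
ee_pos: [0.508, -0.1057, 0.2965]
orientation: [[0.331, -0.943, -0.019], [-0.943, -0.332, 0.035], [-0.039, 0.006, -0.999]]
force: [0.8, -0.2, -0.4]
opening: 0.0424
```

Run:
```python
from h import *
o=log();f=grab_frame("wrist");cv2.imwrite("pics/w4.png",f["img"][:,:,::-1])
h,s,v=hsv(f);p,O=np.array(o["ee_pos"]),np.array(o["orientation"])
m=(v<60).astype(np.uint8);n,l,st,ce=cv2.connectedComponentsWithStats(m)
for i in range(1,n):
    if 300<st[i,4]<2500: q=wray(f,p,O,ce[i],.186);print(st[i],ce[i],tobox(q))
print(o["force"],o["time"],p)
```

```text
[  82    8   89  137 1379] [129.57795504  77.12472806] [[101.29687677 179.29110668]]
[  59   45   76   76 1530] [100.43137255  83.03529412] [[ 99.0713113 210.5974251]]
[352 162  22  50 870] [362.15287356 186.3954023 ] [[  2.90405919 -31.84409803]]
[ 0.75898393 -0.17034002 -0.38443378] 19.7167 [ 0.50800292 -0.10568835  0.29649615]
```

View pics/w4.png

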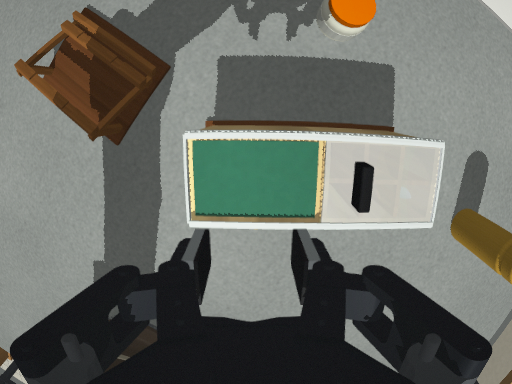

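The cover spans (326-437,140-222) and reaches the end wall, with no gap. The pull is at (362,186), the rack is empty, and the jar and flask are where they were.

```bash
python3 -c "
from rig import *
print(hand_in(),get_obs()['time'])"
```

```text
the job is handed in; nothing more can be done
the job is handed in; nothing more can be done
```

I slid the cover fully open, put both brushes away bristles up, and slid the cover fully shut. The red brush went into well_1 and the blue into well_2. By the measured grip height, each handle was about 55 mm into its well before I let go. I handed in at about 19.8 s of the allowed 72 s.

**Last checks:**
- **Cover:** it travelled 129.7 mm from the open stop to the shut stop, and the last wrist picture shows no gap over the wells.
- **Brushes:** before shutting, a wrist picture showed both bristle heads below the rim in separate wells, leaning a little. The rack was empty.
- **Forces:** at the end of the moves, readings peaked at about 54 N at the wrist, while pressing the cover against its open stop. The robot was clear of everything at hand-in.
- **Bystanders:** the jar and flask look undisturbed. I did not re-measure the bottle and bowl after the job, but the arm never went near them.

Nothing failed. One small disagreement: the pull's place in the last picture came out about 4 mm from the arm's reading. I take that as picture error, since the bar's side face was also in the mask.

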